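# Rack the alignment pins alike by gauge-bore feel and snap the keeper shut

## Robot

A 6-joint arm with a two-finger parallel gripper is mounted at the origin on a cart in front of the work surface, level with it; the furniture and walls round the work are solid. World frame = base frame: x ahead of the robot, y to its left, z up, the work surface at z = 0. Lengths are in m, angles in degrees, forces in N, time in s.
With the tool pointing down it reaches from about 0.325 to 0.775 m from the base axis. Payload 5.5 kg.
Tool frame: the origin (TCP) lies at the very end of the fingers, on their centre line; the grasp point (between the pads) lies 19 mm behind it; z points along the fingers, y is the line along which they close (so a half turn about z gives the same grasp; the last joint's range is limited). The gripper opens to 88 mm and grips with 3 to 60 N. Pads are 20 mm wide; open, the fingers measure 115 mm over their backs; the gripper's body (75 mm by 178 mm) begins 61 mm behind the grasp point.
Start: joints at [62.412, 5.22, 70.514, -0, 104.267, -3.249], TCP at [0.247, 0.547, 0.223] pointing down, gripper open.
Joint ranges: [-164.24, 164.24], [-49.07, 125.15], [9.68, 141.18], [-86.29, 266.29], [3.28, 154.24], [-151.56, 151.56]. Speed limits (degrees/s): [147.25, 147.25, 172.46, 180, 180, 180].

## Interface

Orientations are given as [roll, pitch, yaw] about the fixed x, y, z axes, in that order (R = Rz(yaw) Ry(pitch) Rx(roll)).
In Python, from workcell import manip, vision gives the robot as it stands.
- The arm moves only by the tool move_arm, never from a script. Its arguments are lists of equal length, an entry for each row: "gripper": the closure, from 0 (fully open) to 1 (shut); "travel": the shift along the tool's x, y, z in cm, a list of three; "yaw": the turn about the tool's z in rad. In form: {"gripper": [gripper, ...], "travel": [[tx, ty, tz], ...], "yaw": [yaw, ...]}. A call has exactly 5 rows; each row is the pose to reach, as a shift and turn from the pose commanded when the call began, along the tool's axes at that moment; what a row does not reach only later rows make up. A row lasts 1/10 s, in which the tool goes at most 50 mm and 8.59 degrees, less where a joint would pass 70% of its speed; a pose out of reach is approached as far as the arm can. A call with a gripper value outside its range is refused whole. The fingers move at their own pace and stop on an object; "squeeze" is the grip in N (left out, the last holds). Time passes only in rows, so rows that repeat a pose let the fingers close, or fill a call up. It gives the time, the measured TCP pose, the force, the opening and the grip force at its end, in the units of the state.
- manip.get_obs(): the state, without advancing time (a new reading comes with each control period).
- vision.get_image(name): name is "side" or "top"; returns a dict with "frame" (384x512x3 uint8, red, green, blue), "fx", "fy", "cx", "cy" (pixels), "R" (3x3) and "t" (3): a world point X has camera coordinates R X + t. Camera axes: x right, y down, z forward; pixel columns grow to the right and rows downward; lengths in m; the calibration is good to about 2 mm. A picture is of the moment at which its call begins. There is no depth.
- manip.hand_in(): hands the job in; it is judged then, once.
The state is a dict: "time": time; "q": joint angles; "joint_vel": joint speeds; "tau": joint torques, N m; "ee_pos": TCP position; "orientation": TCP orientation; "ft_force": force on the tool from outside, world axes, zero at the start; "ft_torque": the same for the moment, N m; "gripper_width": finger opening in m; "grasp_force": force on a finger pad.
Only numpy, scipy, OpenCV 4.12 (cv2) and the standard library are available. Lean on these libraries where they do the work, as an engineer would, in place of code of your own. Each camera call takes 0.05 s, during which the arm holds its last target. There are 200 camera calls.

## Task

Take the three loose alignment pins one at a time: offer one end to the bore of the gauge block, feel whether that end is the chamfered one (it sinks into the bore) or the square one (it stops at the mouth), then lay that pin in a free groove of the rack with its chamfered end down in the fence's slot, before you take the next. When all three lie alike in the rack, swing the keeper bar over its high point so that it snaps fully closed over their collars. Leave the jar, the small blue-grey box, the stopper and the eraser where they are.

Things in the scene. Friction and masses are not known exactly. Their poses are not given: they have to be found in the camera images.
- pin_1: One of three alike steel alignment pins, 108 mm long, lying on the desk at any yaw: round 14 mm shaft with a darker square collar, 20 x 20 mm, 40 mm long, round its middle (grip it there). Origin: the pin's centre, 10 mm above the desk as it lies; x along the pin, y and z square to the collar's flats. About 0.1 kg. One end is square, the other chamfered; see pin_2.
- pin_2: A pin like pin_1. The square end is 14 mm across to the very tip; the chamfered end tapers from 14 to 4 mm across in its last 10 mm. Both tips lie 54 mm from the origin. The pose does not tell which end is which: on some pins the +x end is chamfered, on others the -x end.
- pin_3: A pin like pin_1 and pin_2.
- gauge: Fixed aluminium gauge block, 40 mm deep (x), 56 mm wide (y), top 62 mm above the desk, on a dark base plate 6 mm thick, 80 mm wide, from 5 mm before the block's front face to 65 mm behind it. Origin on the desk under the middle of the front face. This face (-x) looks towards the robot, within 20 degrees, and has the one bore.
- bore_mouth (a point): Centre of the bore's mouth in the gauge's front face, 36 mm above the desk; x points level into the bore, z up. The bore is 12 mm wide, sharp-edged, right through. A pin's chamfered end pushed along +x sinks in about 8 mm before its taper bears on the rim; a square end is too wide and stops at the face. A few newtons are enough.
- rack: Fixed rack: two notched rails along y on a base plate 132 x 248 mm. Origin on the desk below the middle groove's centre; x along the grooves to the fence, y along the row. Rails: 10 mm thick, centred at x = -27.4 and +27.4 mm, 34 mm high; the channel between them is 45 mm wide and open down to 6 mm above the desk, for collars and fingers. At the pivot end the rack is up to 62 mm high. For the fence see there.
- groove_1 (a point): Where a pin's centre rests in the groove at the rack's y = -50 mm: 30 mm above the desk, midway between the rails, axes as the rack's. A groove is a pair of V notches, 28 mm wide at the top, that carry the shaft on both sides of the collar; a pin laid in from above centres itself sideways and has 2.4 mm of play each way lengthwise. Grooves are 50 mm apart.
- groove_2 (a point): The same for the middle groove, y = 0.
- groove_3 (a point): The same for the groove at y = +50 mm, nearest the keeper's pivot.
- fence (a point): Middle of the fence, an upright strip 5 mm thick along the rack's +x side, 53 mm from the rack's origin, top 44 mm above the desk. At each groove it has a slot, open at the top with sloped lead-ins, 10.4 mm wide below 38 mm: a chamfered end drops down into it, a square end is too wide and hangs on the lead-ins, so the pin lies tilted. This point is 30 mm above the desk.
- keeper (a joint): Keeper bar's angle about its upright pivot (rack x = 0, y = +105 mm): 0 = open, bar along the rack's +x; 1.571 = closed, along -y, above the collars; closes clockwise seen from above. An over-centre spring drives it from its high point at 0.80 to 0 or on to the closed stop; about 2.5 N at the knob moves it. Bar 16 mm wide, from 46 to 54 mm above the desk.
- keeper_knob (a point): Middle of the upright black knob on the keeper bar's free end: 16 mm in diameter, from 54 to 84 mm above the desk; this point is 69 mm above the desk, 165 mm from the pivot. Its x points from the pivot to the knob. Push it sideways, or pinch it from above.
- jar: Bystander: small clear jar, 54 mm in diameter, 56 mm high, loose, standing among the pins. Origin at the centre of its underside.
- coverglass: Bystander: small blue and grey box, 28 x 32 x 15 mm, loose. Origin at the centre of its underside.
- rubber_stopper: Bystander: brown rubber stopper, 23 mm wide, 22 mm high, loose. Origin at the centre of its underside.
- white_eraser: Bystander: eraser, 18 x 42 x 11 mm, loose. Origin at the centre of its underside.

How it is judged:
By the outcome, as a careful person would: the job done as asked, in the order asked, and still so for the second after the job is handed in, with the robot touching nothing.
It also fails if it takes over 72 s, if anything falls off the work surface, if the arm or the gripper's body presses on something with over 40 N, if the wrist force passes 120 N, or if a joint passes its speed limit or range.

## Working session

There is one attempt and no reset: what is moved stays moved. The work goes in short steps, Python scripts to look and compute and a tool call to move; the robot and the scene stay as the last step left them, time stands still between calls to the robot, and variables do not carry over. Pictures are saved under pics/ and viewed, at most 10 in all, crops included, and the job is handed in when it is done.

Besides the shell and the picture viewer there is one more tool, called after "Emit:" by a JSON object that holds its "name" and its "arguments". move_arm: Moves the arm, as the interface text tells. Its arguments: {"type":"object","properties":{"gripper":{"type":"array"},"travel":{"type":"array"},"yaw":{"type":"array"},"squeeze":{"type":"number"}},"required":["gripper","travel","yaw"]}

```bash
mkdir -p pics; ls; python3 - <<'E'
from workcell import manip, vision
import cv2,pickle
o=manip.get_obs();print(o)
for n in("top","side"):
    d=vision.get_image(n);pickle.dump(d,open(f"{n}.pkl","wb"))
    cv2.imwrite(f"pics/{n}0.png",cv2.resize(d["frame"][:,:,::-1],(800,600),interpolation=cv2.INTER_CUBIC))
    print(n,d["fx"],d["fy"],d["cx"],d["cy"],d["R"],d["t"])
E
```

```text
pics
{'time': 0.0, 'q': array([ 6.24109072e+01,  5.26217717e+00,  7.05813019e+01, -1.72081232e-03,
        1.04268285e+02, -3.24844424e+00]), 'joint_vel': array([-0.09037501,  0.06693842, -0.10378765,  0.02405939,  0.10200289,
       -0.02213536]), 'tau': array([ 3.55962238e-04, -4.46449649e+01, -4.06444001e+01,  6.97089988e-02,
        2.95550795e-02, -1.29531850e-04]), 'ee_pos': array([0.24716282, 0.54639015, 0.22152233]), 'orientation': array([-1.79888321e+02, -4.66731331e-03,  1.55658924e+02]), 'ft_force': array([0.03469991, 0.37378737, 0.7009383 ]), 'ft_torque': array([-0.01778783, -0.02436417, -0.04899789]), 'grasp_force': 0.0, 'gripper_width': 0.08783310222605131}
top 495.1298951044297 495.1298951044297 261.0614094892173 191.5554244877587 [[ 0.02704482 -0.99912938 -0.03176558]
 [-0.99417389 -0.02356666 -0.10518028]
 [ 0.1043401   0.03442509 -0.9939457 ]] [0.03692259 0.52601939 1.10258159]
side 485.42140992997975 485.42140992997975 257.12257597606043 195.516528894995 [[ 0.99982811 -0.01480485 -0.01116071]
 [-0.01778958 -0.59648391 -0.80242787]
 [ 0.00522264  0.80248848 -0.59664475]] [-0.53040304  0.10258806  1.20002971]
```

View pics/top0.png

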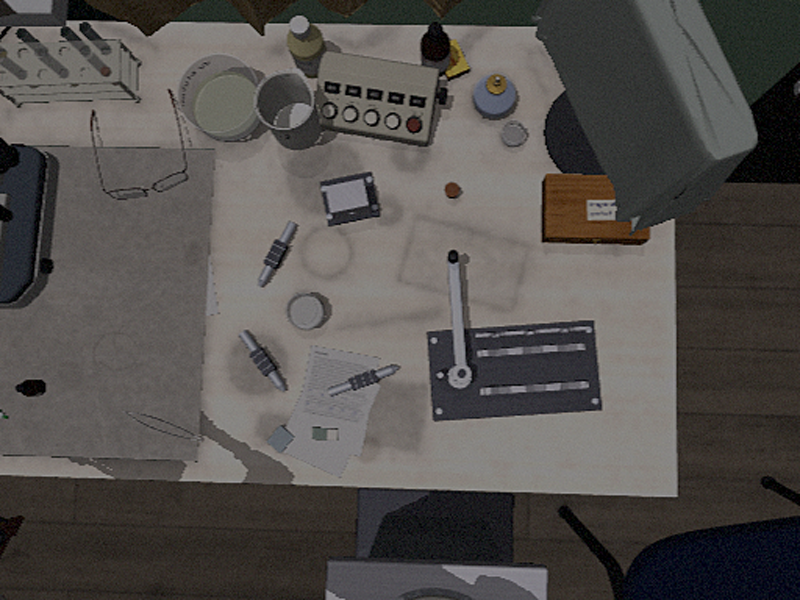

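View pics/side0.png

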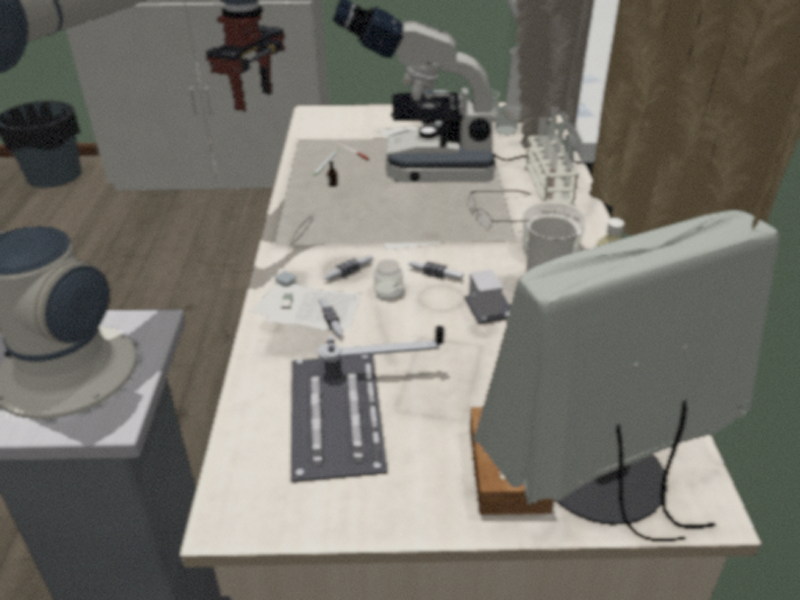

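The top view shows the pins at about (277,253), (263,360) and (365,380), the gauge at (350,198) and the jar at (307,311). The rack spans (430–600, 322–420), with its pivot at (459,377) and the knob at (453,257). I'll enlarge the pin area to read the ends.

```bash
cat > h.py <<'E'
import numpy as np,pickle,cv2
from workcell import manip,vision
def load(n): return pickle.load(open(f"{n}.pkl","rb"))
def snap(n):
    d=vision.get_image(n);pickle.dump(d,open(f"{n}.pkl","wb"));return d
def w(d,u,v,z):
    r=d["R"].T@np.array([(u-d["cx"])/d["fx"],(v-d["cy"])/d["fy"],1]);c=-d["R"].T@d["t"]
    return c+r*(z-c[2])/r[2]
def p(d,X):
    x=d["R"]@np.asarray(X,float)+d["t"];return np.array([d["fx"]*x[0]/x[2]+d["cx"],d["fy"]*x[1]/x[2]+d["cy"]])
def crop(d,x0,y0,x1,y1,s,name,g=1.8):
    f=np.clip(d["frame"][y0:y1,x0:x1,::-1].astype(float)*g,0,255).astype(np.uint8)
    cv2.imwrite(name,cv2.resize(f,None,fx=s,fy=s,interpolation=cv2.INTER_CUBIC))
E
python3 - <<'E'
from h import *
d=load("top")
crop(d,140,100,400,280,3,"pics/topc.png",1.6)
for n,u,v,z in [("pinA",277,253,.01),("pinB",263,360,.01),("pinC",365,380,.01),("piv",459,377,.06),("knob",453,257,.084),("gauge",350,198,.062)]:
    print(n,w(d,u*.64,v*.64,z).round(4))
E
```

```text
pinA [0.5921 0.2496 0.01  ]
pinB [0.4313 0.2633 0.01  ]
pinC [0.4059 0.1108 0.01  ]
piv [ 0.4137 -0.0255  0.06  ]
knob [ 0.5799 -0.013   0.084 ]
gauge [0.6662 0.1366 0.062 ]
```

View pics/topc.png

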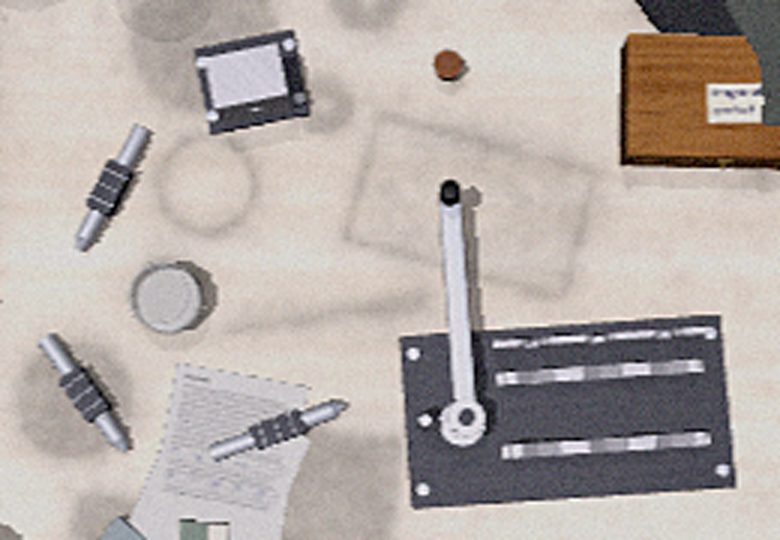

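The crop (3x, offset 140,100) shows pin A's taper at (82,245), pin B's at (125,447) and pin C's at (345,405), so the likely chamfered end of each pin is visible. The gauge's front faces down, towards the robot.

```bash
python3 - <<'E'
from h import *
d=load("top")
W=lambda x,y,z:w(d,140+x/3,100+y/3,z)[:2]
for n,c,a,b in [("A",(113,188),(82,247),(144,127)),("B",(83,393),(127,449),(44,337)),("C",(279,430),(347,404),(212,455))]:
    a,b,c=W(*a,.01),W(*b,.01),W(*c,.01);e=a-b
    print(n,"ctr",c.round(4),"mid",((a+b)/2).round(4),"len",np.hypot(*e).round(4),"yaw->chamfer",np.degrees(np.arctan2(e[1],e[0])).round(1))
print("gauge base",[W(*q,.006).round(4) for q in[(195,48),(298,30),(311,115),(210,134)]])
print("gauge top",[W(*q,.062).round(4) for q in[(200,60),(275,42),(289,95),(212,109)]])
print("rack base",[W(*q,.006).round(4) for q in[(401,338),(720,316),(735,487),(413,507)]])
print("rails",[W(*q,.034).round(4) for q in[(497,380),(705,366),(502,453),(711,438)]])
print("fence",[W(*q,.044).round(4) for q in[(493,345),(717,330)]])
print("piv",W(464,423,.06),"knob top",W(450,186,.084))
print("jar",W(168,296,.056),"cov",W(122,530,.015))
E
```

```text
A ctr [0.5904 0.2486] mid [0.5914 0.2486] len 0.1059 yaw->chamfer 155.1
B ctr [0.4299 0.2647] mid [0.4301 0.263 ] len 0.1087 yaw->chamfer -141.0
C ctr [0.4056 0.1122] mid [0.406  0.1118] len 0.1106 yaw->chamfer -67.9
gauge base [array([0.7046, 0.1892]), array([0.7207, 0.1079]), array([0.6525, 0.0955]), array([0.6357, 0.1746])]
gauge top [array([0.6809, 0.1764]), array([0.6958, 0.1202]), array([0.6554, 0.1084]), array([0.6436, 0.1659])]
rack base [array([0.4788, 0.0205]), array([ 0.5018, -0.224 ]), array([ 0.372 , -0.2356]), array([0.35  , 0.0082])]
rails [array([ 0.4473, -0.0524]), array([ 0.4618, -0.2072]), array([ 0.3931, -0.0571]), array([ 0.4084, -0.2118])]
fence [array([ 0.4729, -0.0484]), array([ 0.4882, -0.2141])]
piv [ 0.41439613 -0.0274568 ] knob top [ 0.58535246 -0.01303197]
jar [0.50259432 0.19424313] cov [0.32676817 0.22890479]
```

```bash
cat >> h.py <<'E'
def warp(d,x,y,yaw,z,hx,hy,s=.0005):
    c,n=np.cos(np.radians(yaw)),np.sin(np.radians(yaw))
    gx=np.arange(-hx,hx+s/2,s);gy=np.arange(-hy,hy+s/2,s)
    X,Y=np.meshgrid(gx,gy,indexing="ij")
    P=np.stack([x+c*X-n*Y,y+n*X+c*Y,np.full_like(X,z)],-1)@d["R"].T+d["t"]
    u=d["fx"]*P[...,0]/P[...,2]+d["cx"];v=d["fy"]*P[...,1]/P[...,2]+d["cy"]
    return gx,gy,cv2.remap(cv2.cvtColor(d["frame"],cv2.COLOR_RGB2GRAY).astype(np.float32),u.astype(np.float32),v.astype(np.float32),cv2.INTER_LINEAR)
E
python3 - <<'E'
from h import *
d=load("top")
# rack: rail profiles, per end, to refine x and yaw
for ylo,yhi in((-.075,-.03),(-.02,.02),(.03,.07)):
    gx,gy,I=warp(d,.4277,-.132,5.4,.034,.045,.08)
    m=I[:,(gy>ylo)&(gy<yhi)].mean(1)
    r=[]
    for s in(-1,1):
        k=abs(gx-s*.0274)<.012; q=np.clip(m[k]-np.percentile(m[k],35),0,None); r.append((q*gx[k]).sum()/q.sum()*1e3)
    print("rails",ylo,np.round(r,2))
for s in(-1,1):
    k=abs(gx-s*.0274)<.004; print("rail y profile every 4mm",[(int(a*1e3),int(b)) for a,b in zip(gy[::8],I[k].mean(0)[::8])])
def edges(g,m,n): 
    D=np.gradient(cv2.GaussianBlur(m[None],(0,0),3)[0]);i=np.argsort(D);return D
for nm,x,y,yaw in(("A",.591,.2486,155.1),("B",.430,.2638,-141),("C",.4058,.112,-67.9)):
    gx,gy,I=warp(d,x,y,yaw,.012,.075,.03)
    # axis: centroid of |I-bg| across y per x-slab
    bg=np.median(I);cs=[]
    for lo,hi in((-.045,-.025),(-.015,.015),(.025,.042)):
        m=I[(gx>lo)&(gx<hi)].mean(0);cs.append((lo+hi,m))
    m=cv2.GaussianBlur(I[:,abs(gy)<.003].mean(1)[None],(0,0),2)[0]
    print(nm,"bg",int(bg),"axial every 3mm",[(int(round(a*1e3)),int(b)) for a,b in zip(gx[::6],m[::6])])
    for _,m in cs: print("   cross every 2mm",[(int(round(a*1e3)),int(b)) for a,b in zip(gy[::4],m[::4])][5:26])
E
```

```text
rails -0.075 [-25.86  28.51]
rails -0.02 [-25.91  28.73]
rails 0.03 [-25.88  28.61]
rail y profile every 4mm [(-80, 47), (-76, 87), (-72, 114), (-67, 123), (-63, 106), (-59, 97), (-55, 99), (-51, 98), (-47, 92), (-43, 83), (-39, 85), (-35, 98), (-31, 127), (-27, 125), (-23, 130), (-19, 131), (-15, 114), (-11, 94), (-7, 98), (-3, 97), (0, 92), (4, 84), (8, 82), (12, 87), (16, 127), (20, 125), (24, 124), (28, 127), (32, 126), (36, 105), (40, 95), (44, 99), (48, 99), (52, 90), (56, 83), (60, 82), (64, 109), (68, 132), (72, 104), (76, 134), (80, 62)]
rail y profile every 4mm [(-80, 45), (-76, 79), (-72, 118), (-67, 126), (-63, 103), (-59, 96), (-55, 95), (-51, 100), (-47, 93), (-43, 86), (-39, 84), (-35, 108), (-31, 122), (-27, 119), (-23, 119), (-19, 121), (-15, 109), (-11, 94), (-7, 99), (-3, 99), (0, 96), (4, 84), (8, 85), (12, 85), (16, 126), (20, 126), (24, 127), (28, 128), (32, 123), (36, 97), (40, 96), (44, 95), (48, 99), (52, 91), (56, 84), (60, 81), (64, 108), (68, 125), (72, 106), (76, 126), (80, 65)]
A bg 127 axial every 3mm [(-75, 123), (-72, 124), (-69, 125), (-66, 127), (-6
[... 3173 characters left out ...]
, 120), (-16, 121), (-14, 120), (-12, 119), (-10, 121), (-8, 119), (-6, 112), (-4, 79), (-2, 92), (0, 122), (2, 137), (4, 125), (6, 99), (8, 88), (10, 115), (12, 117), (14, 116), (16, 118), (18, 117), (20, 116)]
   cross every 2mm [(-20, 123), (-18, 124), (-16, 125), (-14, 126), (-12, 127), (-10, 127), (-8, 82), (-6, 52), (-4, 64), (-2, 65), (0, 57), (2, 57), (4, 63), (6, 59), (8, 54), (10, 62), (12, 93), (14, 118), (16, 119), (18, 116), (20, 118)]
   cross every 2mm [(-20, 107), (-18, 106), (-16, 108), (-14, 110), (-12, 113), (-10, 115), (-8, 115), (-6, 89), (-4, 75), (-2, 102), (0, 125), (2, 134), (4, 116), (6, 87), (8, 82), (10, 124), (12, 131), (14, 130), (16, 131), (18, 131), (20, 130)]
```

```bash
cat >> h.py <<'E'
def plan(wps,start=None):
    "wps: (x,y,z,yaw deg, no. of calls or 0 = auto); prints the travel (cm) and yaw (rad) of each call's last row"
    o=manip.get_obs()
    c=np.array(start if start else [*o["ee_pos"],o["orientation"][2]],float)
    if not start: print("t %.1f pos"%o["time"],o["ee_pos"].round(4),"rpy",o["orientation"].round(1),"F",o["ft_force"].round(1),"w %.4f g %.1f"%(o["gripper_width"],o["grasp_force"]))
    for *t,n in wps:
        t=np.array(t,float);dy=(t[3]-c[3]+180)%360-180 if abs(t[3]-c[3])>300 else t[3]-c[3]
        n=n or max(1,int(np.ceil(max(np.linalg.norm(t[:3]-c[:3])/.2,abs(dy)/36))))
        s=np.array([*(t[:3]-c[:3])/n,dy/n]);l=[]
        for i in range(n):
            a=np.radians(c[3]);
            l.append([round(100*v,1) for v in(s[0]*np.cos(a)+s[1]*np.sin(a),s[0]*np.sin(a)-s[1]*np.cos(a),-s[2])]+[round(-np.radians(s[3]),3)]);c=c+s
        print(t.round(3),l)
E
python3 - <<'E'
from h import *
plan([(.591,.252,.09,155.1,0),(.591,.252,.004,155.1,1),(.591,.252,.12,155.1,1)])
E
```

```text
t 0.1 pos [0.2472 0.5464 0.2216] rpy [-179.9   -0.   155.7] F [-0.8 -0.1  0.8] w 0.0885 g 0.0
[5.910e-01 2.520e-01 9.000e-02 1.551e+02] [[np.float64(-14.5), np.float64(-4.2), np.float64(4.4), np.float64(0.003)], [np.float64(-14.5), np.float64(-4.2), np.float64(4.4), np.float64(0.003)], [np.float64(-14.5), np.float64(-4.1), np.float64(4.4), np.float64(0.003)]]
[5.910e-01 2.520e-01 4.000e-03 1.551e+02] [[np.float64(0.0), np.float64(0.0), np.float64(8.6), np.float64(-0.0)]]
[5.910e-01 2.520e-01 1.200e-01 1.551e+02] [[np.float64(0.0), np.float64(0.0), np.float64(-11.6), np.float64(-0.0)]]
```

Emit:
{"name": "move_arm", "arguments": {"gripper": [0.3,0.4,0.4,0.4,0.4], "travel": [[-21.7,-6.2,6.6],[-21.7,-6.2,6.6],[-21.7,-6.2,6.6],[-21.7,-6.2,6.6],[-21.7,-6.2,6.6]], "yaw": [0,0,0,0,0.005]}}

```text
time: 0.6
ee_pos: [0.421, 0.3982, 0.1549]
orientation: [-179.9, -0.0, 155.3]
ft_force: [0.7, 1.2, 0.2]
gripper_width: 0.0535
grasp_force: 0.0
```

Emit:
{"name": "move_arm", "arguments": {"gripper": [0.4,0.4,0.4,0.4,0.4], "travel": [[-21.7,-6.2,6.6],[-21.7,-6.2,6.6],[-21.7,-6.2,6.6],[-21.7,-6.2,6.6],[-21.7,-6.2,6.6]], "yaw": [0,0,0,0,0.005]}}

```text
time: 1.1
ee_pos: [0.5922, 0.2512, 0.0886]
orientation: [-179.9, -0.1, 155.0]
ft_force: [-0.5, 0.4, 0.3]
gripper_width: 0.0527
grasp_force: 0.0
```

```bash
python3 - <<'E'
from h import *
d=snap("top");crop(d,100,90,300,230,4,"pics/a1.png",1.6)
plan([(.591,.252,.03,155.1,1),(.591,.252,.004,155.1,1),(.591,.252,.12,155.1,1)])
E
```

```text
t 1.1 pos [0.5943 0.2476 0.0864] rpy [-179.7   -0.   154.8] F [-1.4 -3.4 -1.6] w 0.0529 g 0.0
[5.910e-01 2.520e-01 3.000e-02 1.551e+02] [[np.float64(0.5), np.float64(0.3), np.float64(5.6), np.float64(-0.006)]]
[5.910e-01 2.520e-01 4.000e-03 1.551e+02] [[np.float64(0.0), np.float64(0.0), np.float64(2.6), np.float64(-0.0)]]
[5.910e-01 2.520e-01 1.200e-01 1.551e+02] [[np.float64(0.0), np.float64(0.0), np.float64(-11.6), np.float64(-0.0)]]
```

View pics/a1.png

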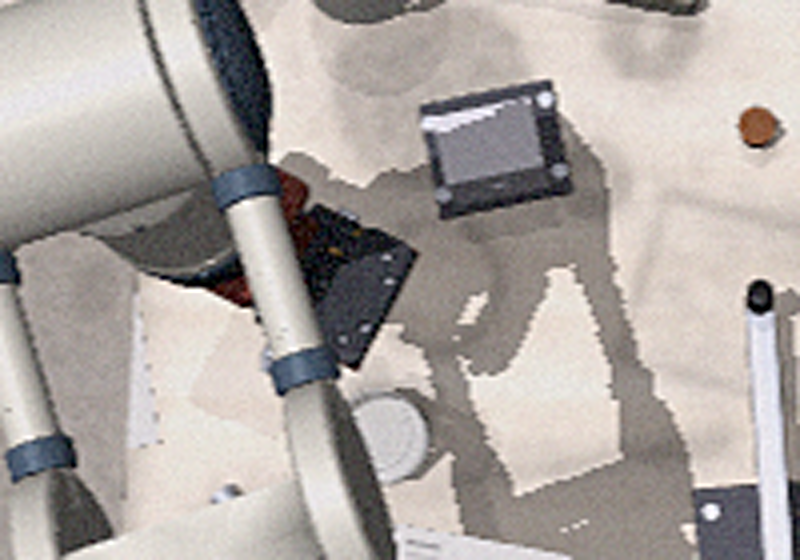

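The arm hides pin A here. The gauge is still at crop (495,150) and the jar at (390,435), neither moved. I'll descend in steps and check the settled pose.

Emit:
{"name": "move_arm", "arguments": {"gripper": [0.4,0.4,0.4,0.4,0.4], "travel": [[0,0.2,4],[0,0.2,5.5],[0,0.2,5.5],[0,0.2,5.5],[0,0.2,5.5]], "yaw": [0,0,0,0,0]}}

```text
time: 1.65
ee_pos: [0.5923, 0.2566, 0.0378]
orientation: [179.9, 0.1, 155.1]
ft_force: [0.5, 0.1, 0.5]
gripper_width: 0.0526
grasp_force: 0.0
```

```bash
python3 - <<'E'
from h import *
d=snap("side");q=p(d,(.591,.252,.01)).astype(int);print(q)
crop(d,q[0]-60,q[1]-50,q[0]+60,q[1]+40,6,"pics/a2.png",1.6)
plan([(.591,.252,.004,155.1,1)])
E
```

```text
[276 172]
t 1.7 pos [0.5925 0.2566 0.038 ] rpy [1.799e+02 1.000e-01 1.551e+02] F [ 0.3  0.  -0.3] w 0.0523 g 0.0
[5.910e-01 2.520e-01 4.000e-03 1.551e+02] [[np.float64(-0.1), np.float64(-0.5), np.float64(3.4), np.float64(0.001)]]
```

View pics/a2.png

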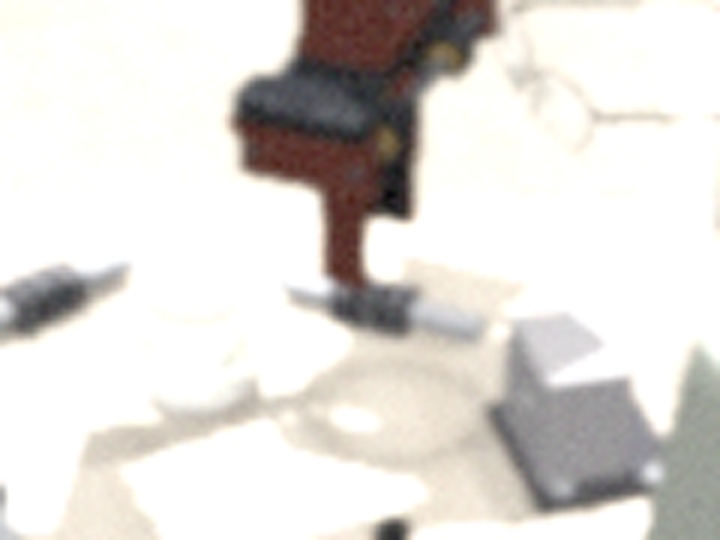

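Side crop (6x): pin A's collar is centred at (372,308), and the two fingertips are at about (345,278) and (395,215).

```bash
python3 - <<'E'
from h import *
d=load("side");o=manip.get_obs();e=o["ee_pos"]
f=lambda X:((p(d,X)-[216,122])*6).round(0)
print("tcp",f(e),"under tcp z=.01",f([e[0],e[1],.01]))
for s in(-1,1): print(f(e+s*.0265*np.array([.42,.91,0])), f(e+s*.04*np.array([.42,.91,0])))
print("pin from side",w(d,216+372/6,122+308/6,.012))
print("gauge top from side",[w(d,216+a/6,122+b/6,.062).round(4) for a,b in[(512,320),(550,385),(640,378),(568,312)]])
d=load("top");print(w(d,140+113/3,100+188/3,.02))
E
```

```text
tcp [368. 249.] under tcp z=.01 [367. 298.]
[347. 277.] [336. 292.]
[389. 221.] [399. 208.]
pin from side [0.59415   0.2448037 0.012    ]
gauge top from side [array([0.6515, 0.1594, 0.062 ]), array([0.6634, 0.1093, 0.062 ]), array([0.7027, 0.1133, 0.062 ]), array([0.6769, 0.1649, 0.062 ])]
[0.5887863  0.24656216 0.02      ]
```

Emit:
{"name": "move_arm", "arguments": {"gripper": [0.4,0.4,0.4,0.4,0.4], "travel": [[-0.25,-0.6,0],[-0.25,-0.6,1.5],[-0.25,-0.6,3],[-0.25,-0.6,3.4],[-0.25,-0.6,3.4]], "yaw": [0,0,0,0,0]}}

```text
time: 2.2
ee_pos: [0.5907, 0.2489, 0.0004]
orientation: [-179.9, -0.1, 155.1]
ft_force: [-2.0, -1.0, 2.6]
gripper_width: 0.0525
grasp_force: 1.5
```

Emit:
{"name": "move_arm", "arguments": {"gripper": [0.7,0.85,0.85,0.85,0.85], "travel": [[0,0,0],[0,0,0],[0,0,0],[0,0,0],[0,0,0]], "yaw": [0,0,0,0,0], "squeeze": 25}}

```text
time: 2.7
ee_pos: [0.5914, 0.2493, 0.0014]
orientation: [-180.0, -0.0, 155.1]
ft_force: [-0.1, 0.0, -0.5]
gripper_width: 0.0199
grasp_force: 25.0
```

```bash
python3 - <<'E'
from h import *
plan([(.592,.250,.11,155.1,1),(.5805,.1208,.11,11.8,4),(.5805,.1208,.029,11.8,1)])
E
```

```text
t 2.7 pos [0.5914 0.2493 0.0014] rpy [-180.    -0.   155.1] F [-0.1  0.  -0.5] w 0.0199 g 25.0
[5.920e-01 2.500e-01 1.100e-01 1.551e+02] [[np.float64(-0.0), np.float64(0.1), np.float64(-10.9), np.float64(-0.0)]]
[ 0.58   0.121  0.11  11.8  ] [[np.float64(-1.1), np.float64(-3.1), np.float64(-0.0), np.float64(0.625)], [np.float64(-2.7), np.float64(-1.8), np.float64(-0.0), np.float64(0.625)], [np.float64(-3.2), np.float64(0.1), np.float64(-0.0), np.float64(0.625)], [np.float64(-2.6), np.float64(2.0), np.float64(-0.0), np.float64(0.625)]]
[ 0.58   0.121  0.029 11.8  ] [[np.float64(-0.0), np.float64(-0.0), np.float64(8.1), np.float64(0.0)]]
```

Emit:
{"name": "move_arm", "arguments": {"gripper": [0.85,0.85,0.85,0.85,0.85], "travel": [[0,0,-3],[0,0,-7],[0,0,-10.9],[0,0,-10.9],[0,0,-10.9]], "yaw": [0,0,0,0,0]}}

```text
time: 3.2
ee_pos: [0.5921, 0.2495, 0.1119]
orientation: [179.9, 0.1, 155.1]
ft_force: [0.4, 0.3, -1.4]
gripper_width: 0.0201
grasp_force: 25.0
```

Emit:
{"name": "move_arm", "arguments": {"gripper": [0.85,0.85,0.85,0.85,0.85], "travel": [[-0.2,-0.6,0],[-0.4,-1.2,0],[-0.6,-1.8,0],[-0.8,-2.4,0],[-1.1,-3.1,0]], "yaw": [0.125,0.25,0.375,0.5,0.625]}}

```text
time: 3.7
ee_pos: [0.5871, 0.216, 0.1075]
orientation: [-179.7, -0.1, 119.0]
ft_force: [0.6, 0.4, -1.2]
gripper_width: 0.0202
grasp_force: 25.0
```

Emit:
{"name": "move_arm", "arguments": {"gripper": [0.85,0.85,0.85,0.85,0.85], "travel": [[-0.5,-0.4,0],[-1.1,-0.7,0],[-1.6,-1.1,0],[-2.1,-1.5,0],[-2.7,-1.8,0]], "yaw": [0.125,0.25,0.375,0.5,0.625]}}

```text
time: 4.2
ee_pos: [0.5846, 0.1836, 0.1076]
orientation: [-179.8, 0.1, 83.2]
ft_force: [0.4, -0.3, -1.4]
gripper_width: 0.0198
grasp_force: 25.0
```

Emit:
{"name": "move_arm", "arguments": {"gripper": [0.85,0.85,0.85,0.85,0.85], "travel": [[-0.6,0,0],[-1.2,0,0],[-1.9,0,0],[-2.5,0.1,0],[-3.2,0.1,0]], "yaw": [0.125,0.25,0.375,0.5,0.625]}}

```text
time: 4.7
ee_pos: [0.582, 0.1518, 0.1076]
orientation: [-179.8, 0.2, 47.4]
ft_force: [0.9, 0.4, -0.5]
gripper_width: 0.0199
grasp_force: 25.0
```

Emit:
{"name": "move_arm", "arguments": {"gripper": [0.85,0.85,0.85,0.85,0.85], "travel": [[-0.5,0.4,0],[-1,0.8,0],[-1.5,1.2,0],[-2,1.6,0],[-2.6,2,0]], "yaw": [0.125,0.25,0.375,0.5,0.625]}}

```text
time: 5.2
ee_pos: [0.5793, 0.1192, 0.1076]
orientation: [-180.0, 0.3, 11.6]
ft_force: [0.6, -0.3, -0.2]
gripper_width: 0.02
grasp_force: 25.0
```

Emit:
{"name": "move_arm", "arguments": {"gripper": [0.85,0.85,0.85,0.85,0.85], "travel": [[0,0,3],[0,0,6],[0,0,8.1],[0,0,8.1],[0,0,8.1]], "yaw": [0,0,0,0,0]}}

```text
time: 5.7
ee_pos: [0.5794, 0.1194, 0.0281]
orientation: [-180.0, 0.2, 11.8]
ft_force: [0.7, 0.1, 0.7]
gripper_width: 0.02
grasp_force: 25.0
```

```bash
python3 - <<'E'
from h import *
d=snap("side");q=p(d,(.64,.135,.036)).astype(int);print(q)
crop(d,q[0]-60,q[1]-40,q[0]+50,q[1]+40,7,"pics/a3.png",1.0)
plan([])
E
```

```text
[297 188]
t 5.8 pos [0.5805 0.1196 0.0297] rpy [180.    0.   11.8] F [-0.2  0.9 -0.6] w 0.0200 g 25.0
```

View pics/a3.png

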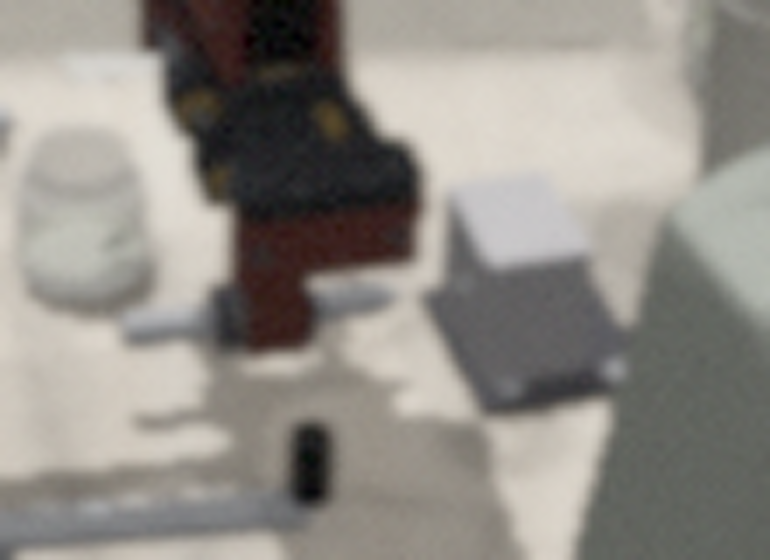

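The crop (7x, offset 237,148) shows the pin level in the hand, its tapered tip at (393,297). The gauge's top front edge runs (452,188)–(497,268) and its base front edge (430,298)–(490,408).

```bash
python3 - <<'E'
from h import *
d=load("side");W=lambda a,b,z:w(d,237+a/7,148+b/7,z).round(4)
print("top corners",W(452,188,.062),W(497,268,.062),W(590,252,.062),W(540,175,.062))
print("base",W(430,298,.006),W(490,408,.006),W(625,365,.006))
print("tips",W(393,297,.038),W(122,333,.038))
f=lambda X:((p(d,X)-[237,148])*7).round(0)
for a in(54,-54): print(a,f([.5805+a/1e3*.979,.1200+a/1e3*.204,.0375]))
print("mouth guess",f([.649,.1364,.036]),f([.649,.1364,.062]),f([.649-.204*-.028,.1364-.028*.979,.062]))
print(W(314,430,.084))
E
```

```text
top corners [0.6523 0.1616 0.062 ] [0.6642 0.1087 0.062 ] [0.6997 0.1179 0.062 ] [0.6867 0.1694 0.062 ]
base [0.6466 0.1674 0.006 ] [0.6633 0.0966 0.006 ] [0.7173 0.1218 0.006 ]
tips [0.6278 0.1246 0.038 ] [0.5255 0.105  0.038 ]
54 [406. 288.]
-54 [128. 328.]
mouth guess [446. 282.] [449. 226.] [471. 268.]
[ 0.5894 -0.0135  0.084 ]
```

Emit:
{"name": "move_arm", "arguments": {"gripper": [0.85,0.85,0.85,0.85,0.85], "travel": [[0.4,0,0.1],[0.8,0,0.1],[1.2,0,0.1],[1.6,0,0.1],[1.8,0,0.1]], "yaw": [0,0,0,0,0]}}

```text
time: 6.25
ee_pos: [0.5987, 0.1234, 0.0289]
orientation: [180.0, -0.0, 11.8]
ft_force: [0.4, 0.0, -0.7]
gripper_width: 0.0201
grasp_force: 25.0
```

Emit:
{"name": "move_arm", "arguments": {"gripper": [0.85,0.85,0.85,0.85,0.85], "travel": [[0.1,0,0],[0.2,0,0],[0.3,0,0],[0.4,0,0],[0.5,0,0]], "yaw": [0,0,0,0,0]}}

```text
time: 6.75
ee_pos: [0.603, 0.1243, 0.0286]
orientation: [180.0, 0.0, 11.8]
ft_force: [-0.1, -0.6, -1.2]
gripper_width: 0.0201
grasp_force: 25.0
```

Emit:
{"name": "move_arm", "arguments": {"gripper": [0.85,0.85,0.85,0.85,0.85], "travel": [[0.1,0,0],[0.2,0,0],[0.3,0,0],[0.4,0,0],[0.5,0,0]], "yaw": [0,0,0,0,0]}}

```text
time: 7.25
ee_pos: [0.6078, 0.1254, 0.0285]
orientation: [-180.0, 0.0, 11.9]
ft_force: [-1.0, 0.5, -2.1]
gripper_width: 0.02
grasp_force: 25.0
```

Emit:
{"name": "move_arm", "arguments": {"gripper": [0.85,0.85,0.85,0.85,0.85], "travel": [[0.1,0,0],[0.2,0,0],[0.3,0,0],[0.4,0,0],[0.4,0,0]], "yaw": [0,0,0,0,0]}}

```text
time: 7.75
ee_pos: [0.6106, 0.1269, 0.0278]
orientation: [-179.9, 0.2, 11.9]
ft_force: [-5.6, 3.2, -0.7]
gripper_width: 0.0198
grasp_force: 25.0
```

Contact force is mostly sideways (+y), so the taper is riding on the rim. I'll shift 2 mm towards +y and push a little further.

Emit:
{"name": "move_arm", "arguments": {"gripper": [0.85,0.85,0.85,0.85,0.85], "travel": [[0,-0.1,0],[0,-0.2,0],[0.1,-0.2,0],[0.1,-0.2,0],[0.1,-0.2,0]], "yaw": [0,0,0,0,0]}}

```text
time: 8.25
ee_pos: [0.6119, 0.1285, 0.0282]
orientation: [-180.0, 0.1, 11.9]
ft_force: [-3.8, 1.8, -2.9]
gripper_width: 0.0199
grasp_force: 25.0
```

Emit:
{"name": "move_arm", "arguments": {"gripper": [0.85,0.85,0.85,0.85,0.85], "travel": [[0.1,0,0],[0.2,0,0],[0.3,0,0],[0.3,0,0],[0.3,0,0]], "yaw": [0,0,0,0,0]}}

```text
time: 8.75
ee_pos: [0.6132, 0.1292, 0.0277]
orientation: [-179.9, 0.3, 11.9]
ft_force: [-10.7, 1.6, -1.7]
gripper_width: 0.0199
grasp_force: 25.0
```

Emit:
{"name": "move_arm", "arguments": {"gripper": [0.85,0.85,0.85,0.85,0.85], "travel": [[-0.1,-0.1,0],[-0.1,-0.2,0],[0.1,-0.2,0],[0.2,-0.2,0],[0.2,-0.2,0]], "yaw": [0,0,0,0,0]}}

```text
time: 9.25
ee_pos: [0.6135, 0.1297, 0.0277]
orientation: [179.9, 0.5, 11.8]
ft_force: [-16.5, -4.9, 2.1]
gripper_width: 0.0198
grasp_force: 25.0
```

```bash
python3 - <<'E'
from h import *
d=snap("side")
crop(d,277,148,347,203,11,"pics/a4.png",1.3)
plan([])
E
```

```text
t 9.3 pos [0.6135 0.1297 0.0276] rpy [179.9   0.5  11.8] F [-17.3  -4.1   2.5] w 0.0202 g 25.0
```

View pics/a4.png

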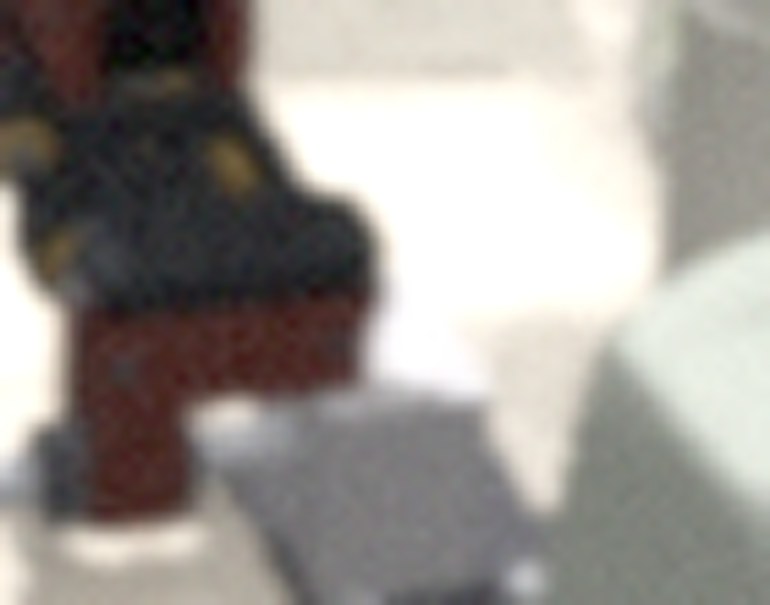

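The shaft now ends inside the block at about (295,435), with no tip visible. Lateral force is about zero and axial force is 17 N, so the chamfered end has sunk and bears on the rim. Next I'll back off and refine the rack position using the side camera.

Emit:
{"name": "move_arm", "arguments": {"gripper": [0.85,0.85,0.85,0.85,0.85], "travel": [[-1,0,0],[-2.5,0,0],[-3.5,0,-2],[-3.5,0,-6],[-3.5,0,-8]], "yaw": [0,0,0,0,0]}}

```text
time: 9.8
ee_pos: [0.5848, 0.124, 0.1135]
orientation: [179.9, -0.5, 11.8]
ft_force: [0.4, -0.4, -0.0]
gripper_width: 0.0198
grasp_force: 25.0
```

```bash
python3 - <<'E'
from h import *
for n in("side","top"):
    d=snap(n); print(n)
    for z,c in((.034,None),):
        gx,gy,I=warp(d,.429,-.1319,5.4,z,.06,.09,.001)
        for lo,hi in((-.036,-.014),(.014,.036),(-.07,.07)):
            m=I[:,(gy>lo)&(gy<hi)].mean(1)
            print(lo,"prof 2mm:",[(int(round(a*1e3)),int(b)) for a,b in zip(gx[6::2],m[6::2])])
        for s in(-1,1):
            k=abs(gx-s*.0274)<.0035;print("rail",s,[(int(round(a*1e3)),int(b)) for a,b in zip(gy[6:-6:3],I[k].mean(0)[6:-6:3])])
plan([])
E
```

```text
side
-0.036 prof 2mm: [(-54, 101), (-52, 94), (-50, 94), (-48, 94), (-46, 94), (-44, 94), (-42, 96), (-40, 97), (-38, 95), (-36, 93), (-34, 93), (-32, 103), (-30, 127), (-28, 158), (-26, 180), (-24, 190), (-22, 190), (-20, 181), (-18, 159), (-16, 122), (-14, 96), (-12, 92), (-10, 92), (-8, 93), (-6, 94), (-4, 94), (-2, 94), (0, 94), (2, 94), (4, 94), (6, 93), (8, 92), (10, 94), (12, 93), (14, 93), (16, 93), (18, 93), (20, 90), (22, 93), (24, 111), (26, 142), (28, 171), (30, 187), (32, 190), (34, 183), (36, 163), (38, 129), (40, 101), (42, 92), (44, 91), (46, 90), (48, 90), (50, 95), (52, 111), (54, 138), (56, 162), (58, 168), (60, 154)]
0.014 prof 2mm: [(-54, 83), (-52, 79), (-50, 79), (-48, 80), (-46, 81), (-44, 82), (-42, 81), (-40, 82), (-38, 83), (-36, 83), (-34, 85), (-32, 100), (-30, 130), (-28, 165), (-26, 187), (-24, 192), (-22, 189), (-20, 174), (-18, 146), (-16, 115), (-14, 94), (-12, 87), (-10, 88), (-8, 89), (-6, 88), (-4, 89), (-2, 90), (0, 91), (2, 91), (4, 91), (6, 91), (8, 91), (10, 92), (12, 89), (14, 85), (16, 81), (18, 78), (20, 78), (22, 85), (24, 108), (26, 142),
[... 4665 characters left out ...]
1), (-78, 48), (-75, 100), (-72, 131), (-69, 144), (-66, 137), (-63, 112), (-60, 111), (-57, 109), (-54, 110), (-51, 111), (-48, 104), (-45, 93), (-42, 95), (-39, 95), (-36, 122), (-33, 144), (-30, 141), (-27, 137), (-24, 141), (-21, 139), (-18, 141), (-15, 116), (-12, 108), (-9, 111), (-6, 113), (-3, 110), (0, 108), (3, 96), (6, 94), (9, 94), (12, 96), (15, 129), (18, 141), (21, 139), (24, 141), (27, 144), (30, 147), (33, 140), (36, 116), (39, 110), (42, 109), (45, 110), (48, 110), (51, 102), (54, 98), (57, 93), (60, 70), (63, 75), (66, 92), (69, 94), (72, 83), (75, 89), (78, 76), (81, 29), (84, 27)]
t 9.9 pos [0.5859 0.1242 0.1146] rpy [179.9  -0.7  11.8] F [ 0.3 -0.3 -0.6] w 0.0199 g 25.0
```

```bash
python3 - <<'E'
from h import *
d=load("side")
u=np.array([.979,.204,0]);v=np.array([-.204,.979,0])
for nm,T,o,k in(("a3 seen x245..310 bottom350 tips 122,333 393,297",[.5798,.1195,.0287],(237,148),7),("a4 seen 85..190 bottom 522, collar left 37",[.6135,.1297,.0276],(277,148),11)):
    T=np.array(T);f=lambda X:((p(d,X)-o)*k).round(0)
    print(nm)
    for a in(-.0235,-.01): print(" finger",[f(T+s*.01*u+a*v) for s in(-1,1)])
    Pn=T+[0,0,.0086]
    for off in(0,-.004): print(" pin off",off,"tail",f(Pn+(off-.054)*u),"tip",f(Pn+(off+.054)*u),"collar ends low",f(Pn+(off-.02)*u-.01*v),f(Pn+(off+.02)*u-.01*v))
E
```

```text
a3 seen x245..310 bottom350 tips 122,333 393,297
 finger [array([256., 368.]), array([308., 360.])]
 finger [array([247., 346.]), array([298., 339.])]
 pin off 0 tail [126. 329.] tip [405. 289.] collar ends low [221. 332.] [325. 317.]
 pin off -0.004 tail [115. 330.] tip [394. 291.] collar ends low [210. 333.] [314. 318.]
a4 seen 85..190 bottom 522, collar left 37
 finger [array([101., 553.]), array([182., 541.])]
 finger [array([ 86., 520.]), array([167., 508.])]
 pin off 0 tail [-102.  492.] tip [331. 431.] collar ends low [ 47. 497.] [208. 474.]
 pin off -0.004 tail [-118.  495.] tip [315. 433.] collar ends low [ 30. 499.] [192. 476.]
```

```bash
python3 - <<'E'
from h import *
plan([(.4395,-.1821,.11,5.4,0),(.4395,-.1821,.06,5.4,1),(.4395,-.1821,.03,5.4,1)],start=[.585,.124,.113,11.8])
E
```

```text
[ 0.44  -0.182  0.11   5.4  ] [[np.float64(-10.3), np.float64(13.5), np.float64(0.2), np.float64(0.056)], [np.float64(-9.5), np.float64(14.0), np.float64(0.2), np.float64(0.056)]]
[ 0.44  -0.182  0.06   5.4  ] [[np.float64(0.0), np.float64(-0.0), np.float64(5.0), np.float64(0.0)]]
[ 0.44  -0.182  0.03   5.4  ] [[np.float64(0.0), np.float64(0.0), np.float64(3.0), np.float64(-0.0)]]
```

Emit:
{"name": "move_arm", "arguments": {"gripper": [0.85,0.85,0.85,0.85,0.85], "travel": [[-2,2.7,0.2],[-4.1,5.4,0.2],[-6.2,8.1,0.2],[-8.2,10.8,0.2],[-10.3,13.5,0.2]], "yaw": [0.01,0.02,0.03,0.04,0.056]}}

```text
time: 10.4
ee_pos: [0.509, -0.0305, 0.1053]
orientation: [180.0, -0.0, 8.6]
ft_force: [0.4, -1.1, -0.7]
gripper_width: 0.0201
grasp_force: 25.0
```

Emit:
{"name": "move_arm", "arguments": {"gripper": [0.85,0.85,0.85,0.85,0.85], "travel": [[-2,2.8,0.2],[-4,5.6,0.2],[-6,8.6,0.2],[-8,11.5,0.2],[-9.5,14,0.2]], "yaw": [0.01,0.02,0.03,0.04,0.056]}}

```text
time: 10.9
ee_pos: [0.4357, -0.1836, 0.1035]
orientation: [179.9, -0.0, 5.3]
ft_force: [0.6, 0.3, -0.7]
gripper_width: 0.0202
grasp_force: 25.0
```

Emit:
{"name": "move_arm", "arguments": {"gripper": [0.85,0.85,0.85,0.85,0.85], "travel": [[0,0,2],[0,0,4],[0,0,5],[0,0,5],[0,0,5]], "yaw": [0,0,0,0,0]}}

```text
time: 11.4
ee_pos: [0.4368, -0.1818, 0.0547]
orientation: [180.0, -0.0, 5.5]
ft_force: [0.2, 0.5, -0.3]
gripper_width: 0.0197
grasp_force: 25.0
```

```bash
python3 - <<'E'
from h import *
snap("side")
plan([(.4395,-.1821,.03,5.4,1)])
d=load("side");q=p(d,(.4395,-.182,.06)).astype(int);o=q-[55,40]
crop(d,o[0],o[1],o[0]+110,o[1]+80,7,"pics/a5.png",1.1);print(o)
E
```

```text
t 11.4 pos [ 0.4372 -0.1819  0.0554] rpy [ 1.8e+02 -1.0e-01  5.5e+00] F [-0.1  1.   0.2] w 0.0198 g 25.0
[ 0.44  -0.182  0.03   5.4  ] [[np.float64(0.2), np.float64(0.0), np.float64(2.5), np.float64(0.001)]]
[159 229]
```

View pics/a5.png

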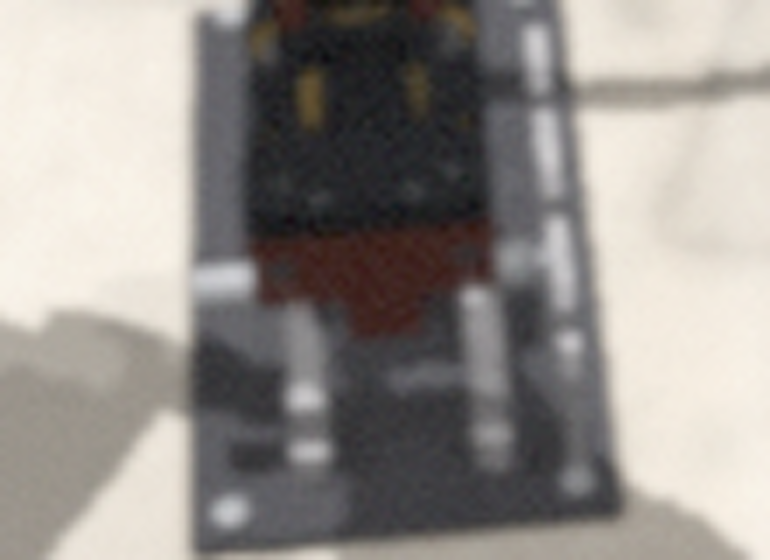

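The crop (7x, offset 159,229) shows the pin over groove 1: tail at (195,280), chamfer tip near (540,258), fingertips at (382,332). The rail ends are at (312,462) and (490,465).

```bash
python3 - <<'E'
from h import *
d=load("side");f=lambda X:((p(d,X)-[159,229])*7).round(0)
a=np.radians(5.4);X=np.array([np.cos(a),np.sin(a),0]);Y=np.array([-np.sin(a),np.cos(a),0])
for O in([.4325,-.1325,0],[.429,-.1319,0]):
    O=np.array(O)
    for yr in(-.078,-.05,-.02): print(yr,[f(O+s*.0274*X+yr*Y+[0,0,.034]) for s in(-1,1)],f(O+.053*X+yr*Y+[0,0,.044]))
T=np.array([.4370,-.1819,.055]);print("finger tip",f(T-.0235*Y),f(T-.01*Y))
for off in(0,-.003): print("tail/tip",off,f(T+[0,0,.0086]+(off-.054)*X),f(T+[0,0,.0086]+(off+.054)*X))
gx,gy,I=warp(d,.4325,-.1325,5.4,.034,.06,.03,.001)
E
```

```text
-0.078 [array([300., 420.]), array([484., 404.])] [568. 373.]
-0.05 [array([298., 352.]), array([478., 336.])] [561. 306.]
-0.02 [array([297., 281.]), array([473., 266.])] [553. 236.]
-0.078 [array([288., 419.]), array([472., 403.])] [556. 372.]
-0.05 [array([287., 351.]), array([467., 335.])] [549. 304.]
-0.02 [array([286., 280.]), array([461., 265.])] [542. 235.]
finger tip [386. 351.] [385. 318.]
tail/tip 0 [200. 289.] [561. 258.]
tail/tip -0.003 [190. 290.] [551. 259.]
```

Emit:
{"name": "move_arm", "arguments": {"gripper": [0.85,0.85,0.85,0.85,0.85], "travel": [[0.3,0,0],[0.3,0,0.8],[0.3,0,1.6],[0.3,0,2.2],[0.3,0,2.4]], "yaw": [0,0,0,0,0]}}

```text
time: 11.95
ee_pos: [0.439, -0.1812, 0.0292]
orientation: [-179.9, 0.1, 5.4]
ft_force: [-0.4, -0.4, -0.7]
gripper_width: 0.0195
grasp_force: 25.0
```

Emit:
{"name": "move_arm", "arguments": {"gripper": [0.85,0.85,0.85,0.85,0.85], "travel": [[0,0,0.1],[0,0,0.2],[0,0,0.3],[0,0,0.4],[0,0,0.4]], "yaw": [0,0,0,0,0]}}

```text
time: 12.45
ee_pos: [0.4397, -0.1816, 0.0267]
orientation: [180.0, -0.0, 5.4]
ft_force: [0.2, 0.4, -1.1]
gripper_width: 0.0198
grasp_force: 25.0
```

Emit:
{"name": "move_arm", "arguments": {"gripper": [0.85,0.85,0.85,0.85,0.85], "travel": [[0,0,0.1],[0,0,0.2],[0,0,0.3],[0,0,0.4],[0,0,0.5]], "yaw": [0,0,0,0,0]}}

```text
time: 12.95
ee_pos: [0.4397, -0.1817, 0.0217]
orientation: [180.0, -0.0, 5.4]
ft_force: [-1.2, -1.1, 1.9]
gripper_width: 0.0201
grasp_force: 25.0
```

Emit:
{"name": "move_arm", "arguments": {"gripper": [0.7,0.6,0.55,0.55,0.55], "travel": [[0,0,0],[0,0,0],[0,0,0],[0,0,0],[0,0,0]], "yaw": [0,0,0,0,0]}}

```text
time: 13.45
ee_pos: [0.4396, -0.1816, 0.0217]
orientation: [180.0, -0.0, 5.4]
ft_force: [-0.5, 0.0, 0.3]
gripper_width: 0.0393
grasp_force: 0.0
```

Emit:
{"name": "move_arm", "arguments": {"gripper": [0.55,0.55,0.55,0.55,0.55], "travel": [[0,0,-2],[0,0,-5],[0,0,-9],[0,0,-9],[0,0,-9]], "yaw": [0,0,0,0,0]}}

```text
time: 13.95
ee_pos: [0.4402, -0.1818, 0.1127]
orientation: [179.9, -0.1, 5.4]
ft_force: [-0.3, -0.2, -0.4]
gripper_width: 0.0389
grasp_force: 0.0
```

```bash
python3 - <<'E'
from h import *
plan([(.4085,.1129,.11,112.1,3),(.4085,.1129,.045,112.1,1)])
E
```

```text
t 13.9 pos [ 0.4402 -0.1818  0.1127] rpy [ 1.799e+02 -1.000e-01  5.400e+00] F [-0.3 -0.2 -0.4] w 0.0389 g 0.0
[4.080e-01 1.130e-01 1.100e-01 1.121e+02] [[np.float64(-0.1), np.float64(-9.9), np.float64(0.1), np.float64(-0.621)], [np.float64(5.6), np.float64(-8.1), np.float64(0.1), np.float64(-0.621)], [np.float64(9.3), np.float64(-3.3), np.float64(0.1), np.float64(-0.621)]]
[4.080e-01 1.130e-01 4.500e-02 1.121e+02] [[np.float64(-0.0), np.float64(0.0), np.float64(6.5), np.float64(0.0)]]
```

Emit:
{"name": "move_arm", "arguments": {"gripper": [0.45,0.45,0.45,0.45,0.45], "travel": [[0,-2,0.1],[0,-4,0.1],[0,-6,0.1],[0,-8,0.1],[-0.1,-9.9,0.1]], "yaw": [-0.125,-0.25,-0.375,-0.5,-0.62]}}

```text
time: 14.45
ee_pos: [0.4282, -0.082, 0.1085]
orientation: [-179.8, 0.1, 41.2]
ft_force: [-0.5, -0.2, -0.5]
gripper_width: 0.0483
grasp_force: 0.0
```

Emit:
{"name": "move_arm", "arguments": {"gripper": [0.45,0.45,0.45,0.45,0.45], "travel": [[1.1,-1.6,0.1],[2.2,-3.2,0.1],[3.4,-4.9,0.1],[4.5,-6.5,0.1],[5.6,-8.1,0.1]], "yaw": [-0.125,-0.25,-0.375,-0.5,-0.62]}}

```text
time: 14.95
ee_pos: [0.4174, 0.0156, 0.1075]
orientation: [-179.8, 0.0, 76.8]
ft_force: [-1.0, -0.4, 0.3]
gripper_width: 0.0483
grasp_force: 0.0
```

Emit:
{"name": "move_arm", "arguments": {"gripper": [0.45,0.45,0.45,0.45,0.45], "travel": [[1.9,-0.7,0.1],[3.7,-1.3,0.1],[5.6,-2,0.1],[7.4,-2.6,0.1],[9.3,-3.3,0.1]], "yaw": [-0.125,-0.25,-0.375,-0.5,-0.62]}}

```text
time: 15.45
ee_pos: [0.4071, 0.1135, 0.1065]
orientation: [-179.8, -0.0, 112.3]
ft_force: [0.3, 0.4, 0.5]
gripper_width: 0.0481
grasp_force: 0.0
```

Emit:
{"name": "move_arm", "arguments": {"gripper": [0.45,0.45,0.45,0.45,0.45], "travel": [[0,0,3],[0,0,6],[0,0,6.5],[0,0,6.5],[0,0,6.5]], "yaw": [0,0,0,0,0]}}

```text
time: 15.95
ee_pos: [0.4085, 0.1129, 0.0445]
orientation: [180.0, 0.0, 112.0]
ft_force: [0.7, -0.9, 0.8]
gripper_width: 0.0486
grasp_force: 0.0
```

```bash
python3 - <<'E'
from h import *
d=snap("side");q=p(d,(.408,.112,.03)).astype(int)
A=d["frame"][q[1]-35:q[1]+35,q[0]-45:q[0]+45,::-1]
o=p(d,(.4325,-.1325,.03)).astype(int);B=d["frame"][o[1]-35:o[1]+35,o[0]-45:o[0]+45,::-1]
cv2.imwrite("pics/c1.png",cv2.resize(np.hstack([A,B]),None,fx=4.4,fy=4.4,interpolation=cv2.INTER_CUBIC));print(q-[45,35],o-[45,35])
plan([])
f=lambda X:((p(d,X)-(q-[45,35]))*4.4).round(0)
e=manip.get_obs()["ee_pos"];print("tcp",f(e),"pin centre",f([.4085,.1129,.01]),"+tips",f([.4085+.0203,.1129-.05,.01]),f([.4085-.0203,.1129+.05,.01]))
E
```

```text
[164 162] [168 227]
t 16.0 pos [0.4089 0.1129 0.045 ] rpy [179.9   0.  112. ] F [-0.4  0.5  0. ] w 0.0484 g 0.0
tcp [201. 134.] pin centre [204. 181.] +tips [234. 232.] [177. 132.]
```

View pics/c1.png

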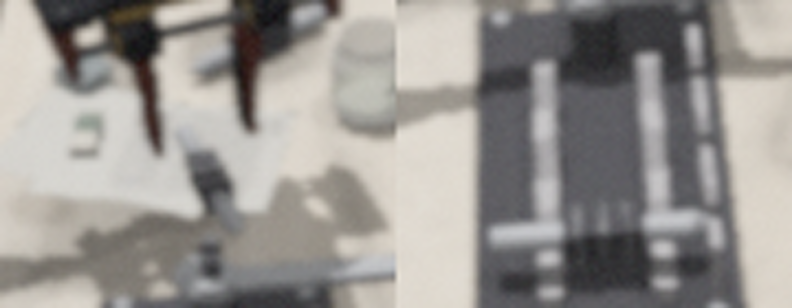

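Pin A lies level in groove 1 with its tip in the fence slot (right panel, (490,235) to (705,222)). Pin C's collar is at (210,178) between the fingertips at (155,150) and (247,128), so I'll grasp it.

Emit:
{"name": "move_arm", "arguments": {"gripper": [0.45,0.45,0.45,0.45,0.45], "travel": [[0,0.1,1],[0,0.1,2.5],[0,0.1,3.7],[0,0.1,4.1],[0,0.1,4.1]], "yaw": [0,0,0,0,0]}}

```text
time: 16.5
ee_pos: [0.4083, 0.1132, 0.0015]
orientation: [-179.9, -0.0, 112.0]
ft_force: [0.0, -0.2, 1.2]
gripper_width: 0.0484
grasp_force: 0.0
```

Emit:
{"name": "move_arm", "arguments": {"gripper": [0.7,0.85,0.85,0.85,0.85], "travel": [[0,0,0],[0,0,0],[0,0,0],[0,0,0],[0,0,0]], "yaw": [0,0,0,0,0], "squeeze": 25}}

```text
time: 17.0
ee_pos: [0.4093, 0.1134, 0.0029]
orientation: [180.0, 0.0, 112.0]
ft_force: [0.3, 0.5, 0.7]
gripper_width: 0.0199
grasp_force: 25.0
```

```bash
python3 - <<'E'
from h import *
o=manip.get_obs()
# mouth as felt (.6563,.1387), chamfer along -tool x, tip 20 mm short
u=np.array([.979,.204]);m=np.array([.6563,.1387]);t=m-.074*u
print(t);plan([(o["ee_pos"][0],o["ee_pos"][1],.11,112.1,1),(*t,.11,191.8,3),(*t,.0275,191.8,1)])
E
```

```text
[0.583854 0.123604]
t 17.0 pos [0.4093 0.1134 0.0029] rpy [180.   0. 112.] F [0.3 0.5 0.7] w 0.0199 g 25.0
[4.090e-01 1.130e-01 1.100e-01 1.121e+02] [[np.float64(0.0), np.float64(0.0), np.float64(-10.7), np.float64(-0.002)]]
[5.840e-01 1.240e-01 1.100e-01 1.918e+02] [[np.float64(-1.9), np.float64(5.5), np.float64(-0.0), np.float64(-0.464)], [np.float64(-4.1), np.float64(4.1), np.float64(-0.0), np.float64(-0.464)], [np.float64(-5.5), np.float64(1.8), np.float64(-0.0), np.float64(-0.464)]]
[5.840e-01 1.240e-01 2.800e-02 1.918e+02] [[np.float64(0.0), np.float64(-0.0), np.float64(8.2), np.float64(-0.0)]]
```

Emit:
{"name": "move_arm", "arguments": {"gripper": [0.85,0.85,0.85,0.85,0.85], "travel": [[0,0,-3],[0,0,-7],[0,0,-10.7],[0,0,-10.7],[0,0,-10.7]], "yaw": [0,0,0,0,0]}}

```text
time: 17.5
ee_pos: [0.4094, 0.1134, 0.11]
orientation: [179.9, 0.0, 112.0]
ft_force: [0.5, -0.0, -1.6]
gripper_width: 0.0202
grasp_force: 25.0
```

Emit:
{"name": "move_arm", "arguments": {"gripper": [0.85,0.85,0.85,0.85,0.85], "travel": [[-0.4,1.1,0],[-0.8,2.2,0],[-1.1,3.3,0],[-1.5,4.4,0],[-1.9,5.5,0]], "yaw": [-0.1,-0.2,-0.3,-0.4,-0.464]}}

```text
time: 18.0
ee_pos: [0.4664, 0.1161, 0.1068]
orientation: [-179.8, -0.2, 138.8]
ft_force: [0.2, 0.2, -0.3]
gripper_width: 0.02
grasp_force: 25.0
```

Emit:
{"name": "move_arm", "arguments": {"gripper": [0.85,0.85,0.85,0.85,0.85], "travel": [[-0.8,0.8,0],[-1.6,1.6,0],[-2.5,2.5,0],[-3.3,3.3,0],[-4.1,4.1,0]], "yaw": [-0.1,-0.2,-0.3,-0.4,-0.464]}}

```text
time: 18.5
ee_pos: [0.5242, 0.1197, 0.1066]
orientation: [-179.9, -0.2, 165.4]
ft_force: [-0.7, -0.7, -1.4]
gripper_width: 0.0197
grasp_force: 25.0
```

Emit:
{"name": "move_arm", "arguments": {"gripper": [0.85,0.85,0.85,0.85,0.85], "travel": [[-1.1,0.4,0],[-2.2,0.7,0],[-3.3,1.1,0],[-4.4,1.5,0],[-5.5,1.8,0]], "yaw": [-0.1,-0.2,-0.3,-0.4,-0.464]}}

```text
time: 19.0
ee_pos: [0.582, 0.1232, 0.1065]
orientation: [180.0, -0.3, -168.0]
ft_force: [-0.6, 0.6, -0.8]
gripper_width: 0.0198
grasp_force: 25.0
```

Emit:
{"name": "move_arm", "arguments": {"gripper": [0.85,0.85,0.85,0.85,0.85], "travel": [[0,0,3],[0,0,6],[0,0,8.1],[0,0,8.1],[0,0,8.1]], "yaw": [0,0,0,0,0]}}

```text
time: 19.5
ee_pos: [0.5817, 0.1231, 0.027]
orientation: [180.0, -0.2, -168.2]
ft_force: [0.8, 0.7, -1.6]
gripper_width: 0.0198
grasp_force: 25.0
```

```bash
cat >> h.py <<'E'
def bore():
    "TCP along (s, to the felt mouth) and across the bore axis, mm; force along/across"
    o=manip.get_obs();u=np.array([.979,.204]);v=np.array([-.204,.979]);e=o["ee_pos"][:2]-[.6563,.1387];F=o["ft_force"]
    print("s %.1f lat %.1f mm z %.1f | F along %.1f across %.1f z %.1f"%(1e3*e@u,1e3*e@v,1e3*o["ee_pos"][2],F[:2]@u,F[:2]@v,F[2]),o["orientation"].round(1),"t",o["time"])
E
python3 -c "
from h import *
bore()"
```

```text
s -76.3 lat -0.1 mm z 27.0 | F along 0.9 across 0.5 z -1.6 [ 180.    -0.2 -168.2] t 19.5
```

Emit:
{"name": "move_arm", "arguments": {"gripper": [0.85,0.85,0.85,0.85,0.85], "travel": [[-0.4,0,0],[-0.8,0,0],[-1.2,0,0],[-1.6,0,0],[-1.8,0,0]], "yaw": [0,0,0,0,0]}}

```text
time: 20.0
ee_pos: [0.6011, 0.127, 0.029]
orientation: [-180.0, 0.0, -168.2]
ft_force: [-0.5, 0.1, -1.4]
gripper_width: 0.0199
grasp_force: 25.0
```

Emit:
{"name": "move_arm", "arguments": {"gripper": [0.85,0.85,0.85,0.85,0.85], "travel": [[-0.1,0,0],[-0.2,0,0],[-0.3,0,0],[-0.4,0,0],[-0.5,0,0]], "yaw": [0,0,0,0,0]}}

```text
time: 20.5
ee_pos: [0.6053, 0.128, 0.0286]
orientation: [-180.0, -0.0, -168.2]
ft_force: [0.7, -0.7, -0.7]
gripper_width: 0.0199
grasp_force: 25.0
```

```bash
python3 -c "
from h import *
bore()"
```

```text
s -52.1 lat -0.1 mm z 28.6 | F along 0.6 across -0.9 z -0.7 [-180.    -0.  -168.2] t 20.5
```

Emit:
{"name": "move_arm", "arguments": {"gripper": [0.85,0.85,0.85,0.85,0.85], "travel": [[-0.1,0,0],[-0.2,0,0],[-0.3,0,0],[-0.4,0,0],[-0.5,0,0]], "yaw": [0,0,0,0,0]}}

```text
time: 21.0
ee_pos: [0.6101, 0.129, 0.0286]
orientation: [180.0, -0.0, -168.2]
ft_force: [-2.2, -0.3, -0.2]
gripper_width: 0.0197
grasp_force: 25.0
```

```bash
python3 -c "
from h import *
bore()"
```

```text
s -47.2 lat -0.1 mm z 28.6 | F along -2.2 across 0.2 z -0.2 [ 180.    -0.  -168.2] t 21.0
```

Emit:
{"name": "move_arm", "arguments": {"gripper": [0.85,0.85,0.85,0.85,0.85], "travel": [[-0.1,0,0],[-0.2,0,0],[-0.3,0,0],[-0.3,0,0],[-0.3,0,0]], "yaw": [0,0,0,0,0]}}

```text
time: 21.5
ee_pos: [0.6108, 0.1291, 0.0286]
orientation: [180.0, -0.3, -168.2]
ft_force: [-11.4, -2.7, 5.9]
gripper_width: 0.0198
grasp_force: 25.0
```

```bash
python3 -c "
from h import *
bore()"
```

```text
s -46.5 lat -0.1 mm z 28.6 | F along -11.7 across -0.3 z 5.9 [ 180.    -0.3 -168.2] t 21.5
```

Emit:
{"name": "move_arm", "arguments": {"gripper": [0.85,0.85,0.85,0.85,0.85], "travel": [[1,0,0],[2.5,0,0],[3.5,0,-2],[3.5,0,-6],[3.5,0,-8]], "yaw": [0,0,0,0,0]}}

```text
time: 22.0
ee_pos: [0.5796, 0.1225, 0.1121]
orientation: [-180.0, 0.3, -168.2]
ft_force: [0.1, -0.2, -0.8]
gripper_width: 0.0197
grasp_force: 25.0
```

```bash
python3 - <<'E'
from h import *
plan([])
plan([(.433,-.132,.11,185.4,0),(.433,-.132,.055,185.4,1),(.433,-.132,.03,185.4,1)],start=[.579,.123,.1095,191.8])
E
```

```text
t 22.0 pos [0.5796 0.1225 0.1121] rpy [-180.     0.3 -168.2] F [ 0.1 -0.2 -0.8] w 0.0197 g 25.0
[ 4.330e-01 -1.320e-01  1.100e-01  1.854e+02] [[np.float64(9.8), np.float64(-11.0), np.float64(-0.0), np.float64(0.056)], [np.float64(9.1), np.float64(-11.5), np.float64(-0.0), np.float64(0.056)]]
[ 4.330e-01 -1.320e-01  5.500e-02  1.854e+02] [[np.float64(0.0), np.float64(0.0), np.float64(5.5), np.float64(0.0)]]
[ 4.330e-01 -1.320e-01  3.000e-02  1.854e+02] [[np.float64(-0.0), np.float64(0.0), np.float64(2.5), np.float64(-0.0)]]
```

Emit:
{"name": "move_arm", "arguments": {"gripper": [0.85,0.85,0.85,0.85,0.85], "travel": [[2,-2.2,0],[4,-4.4,0],[6,-6.6,0],[8,-8.9,0],[9.8,-11,0]], "yaw": [0.01,0.02,0.03,0.04,0.056]}}

```text
time: 22.5
ee_pos: [0.5047, -0.0063, 0.1087]
orientation: [-180.0, 0.1, -171.5]
ft_force: [0.0, -1.2, -1.2]
gripper_width: 0.0197
grasp_force: 25.0
```

Emit:
{"name": "move_arm", "arguments": {"gripper": [0.85,0.85,0.85,0.85,0.85], "travel": [[1.9,-2.4,0],[3.8,-4.8,0],[5.7,-7.1,0],[7.5,-9.4,0],[9.1,-11.5,0]], "yaw": [0.01,0.02,0.03,0.04,0.056]}}

```text
time: 23.0
ee_pos: [0.4318, -0.1336, 0.1087]
orientation: [-180.0, 0.1, -174.7]
ft_force: [-0.2, -0.2, -1.5]
gripper_width: 0.0196
grasp_force: 25.0
```

Emit:
{"name": "move_arm", "arguments": {"gripper": [0.85,0.85,0.85,0.85,0.85], "travel": [[0,0,2],[0,0,4],[0,0,5],[0,0,5],[0,0,5]], "yaw": [0,0,0,0,0]}}

```text
time: 23.5
ee_pos: [0.4327, -0.1324, 0.0592]
orientation: [-180.0, 0.0, -174.6]
ft_force: [-0.7, 0.4, -0.9]
gripper_width: 0.0201
grasp_force: 25.0
```

```bash
python3 - <<'E'
from h import *
plan([(.433,-.132,.03,-174.6,1)])
E
```

```text
t 23.5 pos [ 0.4327 -0.1324  0.0592] rpy [-180.     0.  -174.6] F [-0.7  0.4 -0.9] w 0.0201 g 25.0
[ 4.330e-01 -1.320e-01  3.000e-02 -1.746e+02] [[np.float64(-0.0), np.float64(0.0), np.float64(2.9), np.float64(-0.001)]]
```

Emit:
{"name": "move_arm", "arguments": {"gripper": [0.85,0.85,0.85,0.85,0.85], "travel": [[0,0,0.8],[0,0,1.6],[0,0,2.2],[0,0,2.7],[0,0,2.9]], "yaw": [0,0,0,0,0]}}

```text
time: 24.0
ee_pos: [0.4321, -0.1323, 0.0288]
orientation: [180.0, -0.1, -174.7]
ft_force: [-0.2, 0.1, -1.1]
gripper_width: 0.0195
grasp_force: 25.0
```

Emit:
{"name": "move_arm", "arguments": {"gripper": [0.85,0.85,0.85,0.85,0.85], "travel": [[0,0,0.2],[0,0,0.4],[0,0,0.5],[0,0,0.6],[0,0,0.7]], "yaw": [0,0,0,0,0]}}

```text
time: 24.5
ee_pos: [0.4326, -0.1326, 0.0228]
orientation: [-180.0, 0.0, -174.7]
ft_force: [-0.8, -0.4, 4.3]
gripper_width: 0.0202
grasp_force: 25.0
```

Emit:
{"name": "move_arm", "arguments": {"gripper": [0.7,0.6,0.6,0.6,0.6], "travel": [[0,0,0],[0,0,0],[0,0,0],[0,0,0],[0,0,0]], "yaw": [0,0,0,0,0]}}

```text
time: 25.0
ee_pos: [0.4325, -0.1325, 0.0227]
orientation: [-180.0, 0.0, -174.7]
ft_force: [1.1, 0.2, -0.1]
gripper_width: 0.0351
grasp_force: 0.0
```

Emit:
{"name": "move_arm", "arguments": {"gripper": [0.6,0.6,0.6,0.6,0.6], "travel": [[0,0,-2],[0,0,-5],[0,0,-9],[0,0,-9],[0,0,-9]], "yaw": [0,0,0,0,0]}}

```text
time: 25.5
ee_pos: [0.4331, -0.1327, 0.1136]
orientation: [-179.9, 0.1, -174.7]
ft_force: [-0.4, -0.2, -0.4]
gripper_width: 0.0351
grasp_force: 0.0
```

```bash
python3 - <<'E'
from h import *
o=manip.get_obs()["ee_pos"]
plan([]);plan([(.432,.2655,.11,39,4),(.432,.2655,.045,39,1)],start=[*o,185.4])
E
```

```text
t 25.5 pos [ 0.4331 -0.1327  0.1136] rpy [-1.799e+02  1.000e-01 -1.747e+02] F [-0.4 -0.2 -0.4] w 0.0351 g 0.0
[ 0.432  0.266  0.11  39.   ] [[np.float64(-0.9), np.float64(9.9), np.float64(0.1), np.float64(0.639)], [np.float64(5.2), np.float64(8.5), np.float64(0.1), np.float64(0.639)], [np.float64(9.2), np.float64(3.7), np.float64(0.1), np.float64(0.639)], [np.float64(9.6), np.float64(-2.5), np.float64(0.1), np.float64(0.639)]]
[ 0.432  0.266  0.045 39.   ] [[np.float64(-0.0), np.float64(-0.0), np.float64(6.5), np.float64(0.0)]]
```

Emit:
{"name": "move_arm", "arguments": {"gripper": [0.45,0.45,0.45,0.45,0.45], "travel": [[-0.1,2,0.1],[-0.3,4,0.1],[-0.5,6,0.1],[-0.7,8,0.1],[-0.9,9.9,0.1]], "yaw": [0.13,0.26,0.385,0.51,0.64]}}

```text
time: 26.0
ee_pos: [0.4312, -0.0321, 0.1095]
orientation: [-179.9, -0.2, 148.4]
ft_force: [0.7, -0.5, 0.7]
gripper_width: 0.0482
grasp_force: 0.0
```

Emit:
{"name": "move_arm", "arguments": {"gripper": [0.45,0.45,0.45,0.45,0.45], "travel": [[1,1.7,0.1],[2.1,3.4,0.1],[3.1,5.1,0.1],[4.2,6.8,0.1],[5.2,8.5,0.1]], "yaw": [0.13,0.26,0.385,0.51,0.64]}}

```text
time: 26.5
ee_pos: [0.431, 0.0674, 0.1086]
orientation: [-179.8, -0.1, 111.7]
ft_force: [0.8, 0.4, -0.1]
gripper_width: 0.0483
grasp_force: 0.0
```

Emit:
{"name": "move_arm", "arguments": {"gripper": [0.45,0.45,0.45,0.45,0.45], "travel": [[1.8,0.7,0.1],[3.7,1.5,0.1],[5.5,2.2,0.1],[7.4,3,0.1],[9.2,3.7,0.1]], "yaw": [0.13,0.26,0.385,0.51,0.64]}}

```text
time: 27.0
ee_pos: [0.4308, 0.1664, 0.1074]
orientation: [-179.8, 0.1, 75.0]
ft_force: [0.6, 0.6, 0.5]
gripper_width: 0.0481
grasp_force: 0.0
```

Emit:
{"name": "move_arm", "arguments": {"gripper": [0.45,0.45,0.45,0.45,0.45], "travel": [[1.9,-0.5,0.1],[3.8,-1,0.1],[5.8,-1.5,0.1],[7.7,-2,0.1],[9.6,-2.5,0.1]], "yaw": [0.13,0.26,0.385,0.51,0.64]}}

```text
time: 27.5
ee_pos: [0.431, 0.2653, 0.1063]
orientation: [-180.0, 0.2, 38.4]
ft_force: [0.5, -0.2, -0.4]
gripper_width: 0.0485
grasp_force: 0.0
```

Emit:
{"name": "move_arm", "arguments": {"gripper": [0.45,0.45,0.45,0.45,0.45], "travel": [[0,0,3],[0,0,6],[0,0,6.5],[0,0,6.5],[0,0,6.5]], "yaw": [0,0,0,0,0]}}

```text
time: 28.0
ee_pos: [0.4323, 0.265, 0.0445]
orientation: [180.0, -0.0, 38.6]
ft_force: [1.2, 0.1, 1.2]
gripper_width: 0.048
grasp_force: 0.0
```

```bash
python3 - <<'E'
from h import *
d=snap("side");q=p(d,(.432,.2655,.03)).astype(int);a=q-[45,35]
A=d["frame"][q[1]-35:q[1]+35,q[0]-45:q[0]+45,::-1]
o=p(d,(.4325,-.1325,.03)).astype(int);B=d["frame"][o[1]-35:o[1]+35,o[0]-45:o[0]+45,::-1]
cv2.imwrite("pics/b1.png",cv2.resize(np.hstack([A,B]),None,fx=4.4,fy=4.4,interpolation=cv2.INTER_CUBIC))
plan([(.432,.2655,.004,39,1)])
f=lambda X:((p(d,X)-a)*4.4).round(0)
e=manip.get_obs()["ee_pos"];print("tcp",f(e),"pin centre",f([.432,.2655,.01]),"cham/other",f([.432-.042,.2655-.034,.01]),f([.432+.042,.2655+.034,.01]))
E
```

```text
t 28.1 pos [0.4327 0.2652 0.0451] rpy [ 1.80e+02 -1.00e-01  3.86e+01] F [ 0.9 -0.4  0.1] w 0.0482 g 0.0
[4.32e-01 2.66e-01 4.00e-03 3.90e+01] [[np.float64(-0.0), np.float64(-0.1), np.float64(4.1), np.float64(-0.006)]]
tcp [200. 135.] pin centre [202. 180.] cham/other [134. 210.] [266. 151.]
```

View pics/b1.png

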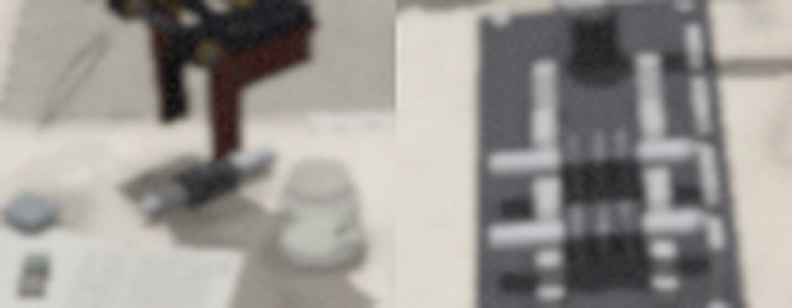

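Both placed pins lie level, side by side, in grooves 1 and 2. Pin B's collar is centred at about (202,183), matching the prediction (202,180), with the fingers straddling it. I've used all 10 pictures, so the rest goes by numbers.

Emit:
{"name": "move_arm", "arguments": {"gripper": [0.45,0.45,0.45,0.45,0.45], "travel": [[0,0,1],[0,0,2.5],[0,0,3.7],[0,0,4.1],[0,0,4.1]], "yaw": [0,0,0,0,0]}}

```text
time: 28.55
ee_pos: [0.4313, 0.2646, 0.0015]
orientation: [-180.0, 0.1, 38.7]
ft_force: [-0.4, -0.2, 1.2]
gripper_width: 0.0483
grasp_force: 0.0
```

Emit:
{"name": "move_arm", "arguments": {"gripper": [0.7,0.85,0.85,0.85,0.85], "travel": [[0,0,0],[0,0,0],[0,0,0],[0,0,0],[0,0,0]], "yaw": [0,0,0,0,0], "squeeze": 25}}

```text
time: 29.05
ee_pos: [0.4322, 0.265, 0.0029]
orientation: [180.0, -0.0, 38.7]
ft_force: [0.4, 0.1, 0.3]
gripper_width: 0.02
grasp_force: 25.0
```

```bash
python3 - <<'E'
from h import *
o=manip.get_obs()
t=np.array([.6563,.1387])-.074*np.array([.979,.204])
plan([(o["ee_pos"][0],o["ee_pos"][1],.11,o["orientation"][2],1),(*t,.11,191.8,5),(*t,.0287,191.8,1)])
E
```

```text
t 29.1 pos [0.4322 0.265  0.0029] rpy [180.   -0.   38.7] F [0.4 0.1 0.3] w 0.0200 g 25.0
[ 0.432  0.265  0.11  38.661] [[np.float64(0.0), np.float64(0.0), np.float64(-10.7), np.float64(-0.0)]]
[5.840e-01 1.240e-01 1.100e-01 1.918e+02] [[np.float64(0.6), np.float64(4.1), np.float64(0.0), np.float64(-0.535)], [np.float64(-1.6), np.float64(3.8), np.float64(0.0), np.float64(-0.535)], [np.float64(-3.3), np.float64(2.5), np.float64(0.0), np.float64(-0.535)], [np.float64(-4.1), np.float64(0.5), np.float64(0.0), np.float64(-0.535)], [np.float64(-3.8), np.float64(-1.7), np.float64(0.0), np.float64(-0.535)]]
[5.840e-01 1.240e-01 2.900e-02 1.918e+02] [[np.float64(-0.0), np.float64(0.0), np.float64(8.1), np.float64(0.0)]]
```

Emit:
{"name": "move_arm", "arguments": {"gripper": [0.85,0.85,0.85,0.85,0.85], "travel": [[0,0,-3],[0,0,-7],[0,0,-10.7],[0,0,-10.7],[0,0,-10.7]], "yaw": [0,0,0,0,0]}}

```text
time: 29.55
ee_pos: [0.4323, 0.2652, 0.1102]
orientation: [180.0, -0.1, 38.7]
ft_force: [0.3, -0.0, -2.4]
gripper_width: 0.0198
grasp_force: 25.0
```

Emit:
{"name": "move_arm", "arguments": {"gripper": [0.85,0.85,0.85,0.85,0.85], "travel": [[0.1,0.8,0],[0.2,1.6,0],[0.4,2.5,0],[0.5,3.3,0],[0.6,4.1,0]], "yaw": [-0.11,-0.22,-0.33,-0.44,-0.535]}}

```text
time: 30.05
ee_pos: [0.4613, 0.236, 0.1067]
orientation: [-179.8, 0.2, 69.6]
ft_force: [1.3, -0.0, -0.3]
gripper_width: 0.0205
grasp_force: 25.0
```

Emit:
{"name": "move_arm", "arguments": {"gripper": [0.85,0.85,0.85,0.85,0.85], "travel": [[-0.3,0.8,0],[-0.6,1.5,0],[-1,2.3,0],[-1.3,3,0],[-1.6,3.8,0]], "yaw": [-0.11,-0.22,-0.33,-0.44,-0.535]}}

```text
time: 30.55
ee_pos: [0.4911, 0.2077, 0.1067]
orientation: [-179.7, 0.0, 100.2]
ft_force: [-0.2, 0.2, -1.3]
gripper_width: 0.0197
grasp_force: 25.0
```

Emit:
{"name": "move_arm", "arguments": {"gripper": [0.85,0.85,0.85,0.85,0.85], "travel": [[-0.7,0.5,0],[-1.3,1,0],[-2,1.5,0],[-2.6,2,0],[-3.3,2.5,0]], "yaw": [-0.11,-0.22,-0.33,-0.44,-0.535]}}

```text
time: 31.05
ee_pos: [0.5215, 0.1796, 0.1066]
orientation: [-179.8, -0.1, 130.9]
ft_force: [-0.3, -0.0, -0.1]
gripper_width: 0.02
grasp_force: 25.0
```

Emit:
{"name": "move_arm", "arguments": {"gripper": [0.85,0.85,0.85,0.85,0.85], "travel": [[-0.8,0.1,0],[-1.6,0.2,0],[-2.5,0.3,0],[-3.3,0.4,0],[-4.1,0.5,0]], "yaw": [-0.11,-0.22,-0.33,-0.44,-0.535]}}

```text
time: 31.55
ee_pos: [0.552, 0.1518, 0.1066]
orientation: [-179.9, -0.2, 161.5]
ft_force: [0.9, -0.5, -0.8]
gripper_width: 0.0198
grasp_force: 25.0
```

Emit:
{"name": "move_arm", "arguments": {"gripper": [0.85,0.85,0.85,0.85,0.85], "travel": [[-0.8,-0.3,0],[-1.5,-0.7,0],[-2.3,-1,0],[-3,-1.4,0],[-3.8,-1.7,0]], "yaw": [-0.11,-0.22,-0.33,-0.44,-0.535]}}

```text
time: 32.05
ee_pos: [0.5824, 0.1235, 0.1065]
orientation: [180.0, -0.3, -167.8]
ft_force: [-0.6, -0.2, -0.5]
gripper_width: 0.0196
grasp_force: 25.0
```

Emit:
{"name": "move_arm", "arguments": {"gripper": [0.85,0.85,0.85,0.85,0.85], "travel": [[0,0,3],[0,0,6],[0,0,8.1],[0,0,8.1],[0,0,8.1]], "yaw": [0,0,0,0,0]}}

```text
time: 32.55
ee_pos: [0.5824, 0.1238, 0.027]
orientation: [180.0, -0.2, -168.1]
ft_force: [0.9, -0.5, -0.4]
gripper_width: 0.0198
grasp_force: 25.0
```

```bash
python3 -c "
from h import *
bore()"
```

```text
s -75.4 lat 0.5 mm z 27.0 | F along 0.8 across -0.7 z -0.4 [ 180.    -0.2 -168.1] t 32.55
```

Emit:
{"name": "move_arm", "arguments": {"gripper": [0.85,0.85,0.85,0.85,0.85], "travel": [[-0.4,0,0],[-0.8,0,0],[-1.2,0,0],[-1.6,0,0],[-1.8,0,0]], "yaw": [0,0,0,0,0]}}

```text
time: 33.05
ee_pos: [0.6017, 0.1278, 0.029]
orientation: [180.0, 0.0, -168.1]
ft_force: [-1.2, 0.6, -0.9]
gripper_width: 0.0202
grasp_force: 25.0
```

Emit:
{"name": "move_arm", "arguments": {"gripper": [0.85,0.85,0.85,0.85,0.85], "travel": [[-0.1,0,0],[-0.2,0,0],[-0.3,0,0],[-0.4,0,0],[-0.5,0,0]], "yaw": [0,0,0,0,0]}}

```text
time: 33.55
ee_pos: [0.606, 0.1287, 0.0286]
orientation: [180.0, -0.0, -168.1]
ft_force: [-0.1, 0.4, -0.6]
gripper_width: 0.0196
grasp_force: 25.0
```

Emit:
{"name": "move_arm", "arguments": {"gripper": [0.85,0.85,0.85,0.85,0.85], "travel": [[-0.1,0,0],[-0.2,0,0],[-0.3,0,0],[-0.3,0,0],[-0.3,0,0]], "yaw": [0,0,0,0,0]}}

```text
time: 34.05
ee_pos: [0.609, 0.1293, 0.0286]
orientation: [-180.0, -0.0, -168.1]
ft_force: [-0.5, -0.3, -1.3]
gripper_width: 0.0197
grasp_force: 25.0
```

```bash
python3 -c "
from h import *
bore()"
```

```text
s -48.3 lat 0.5 mm z 28.6 | F along -0.6 across -0.2 z -1.3 [-180.    -0.  -168.1] t 34.05
```

Emit:
{"name": "move_arm", "arguments": {"gripper": [0.85,0.85,0.85,0.85,0.85], "travel": [[-0.1,0,0],[-0.2,0,0],[-0.3,0,0],[-0.4,0,0],[-0.4,0,0]], "yaw": [0,0,0,0,0]}}

```text
time: 34.55
ee_pos: [0.6116, 0.1295, 0.0286]
orientation: [-180.0, -0.2, -168.1]
ft_force: [-7.5, -2.2, 2.3]
gripper_width: 0.0198
grasp_force: 25.0
```

```bash
python3 -c "
from h import *
bore()"
```

```text
s -45.6 lat 0.1 mm z 28.6 | F along -7.8 across -0.6 z 2.3 [-180.    -0.2 -168.1] t 34.55
```

Emit:
{"name": "move_arm", "arguments": {"gripper": [0.85,0.85,0.85,0.85,0.85], "travel": [[1,0,0],[2.5,0,0],[3.5,0,-2],[3.5,0,-6],[3.5,0,-8]], "yaw": [0,0,0,0,0]}}

```text
time: 35.05
ee_pos: [0.5792, 0.1232, 0.1121]
orientation: [180.0, 0.3, -168.1]
ft_force: [0.2, -0.2, -0.3]
gripper_width: 0.0199
grasp_force: 25.0
```

```bash
python3 - <<'E'
from h import *
plan([])
plan([(.429,-.0825,.11,185.4,0),(.429,-.0825,.06,185.4,1)],start=[.580,.1228,.1095,191.9])
E
```

```text
t 35.0 pos [0.5792 0.1232 0.1121] rpy [ 180.     0.3 -168.1] F [ 0.2 -0.2 -0.3] w 0.0199 g 25.0
[ 4.290e-01 -8.200e-02  1.100e-01  1.854e+02] [[np.float64(9.5), np.float64(-8.5), np.float64(-0.0), np.float64(0.057)], [np.float64(9.0), np.float64(-9.0), np.float64(-0.0), np.float64(0.057)]]
[ 4.290e-01 -8.200e-02  6.000e-02  1.854e+02] [[np.float64(-0.0), np.float64(-0.0), np.float64(5.0), np.float64(-0.0)]]
```

Emit:
{"name": "move_arm", "arguments": {"gripper": [0.85,0.85,0.85,0.85,0.85], "travel": [[1.9,-1.7,0],[3.8,-3.4,0],[5.7,-5.1,0],[7.6,-6.8,0],[9.5,-8.5,0]], "yaw": [0.01,0.02,0.03,0.04,0.057]}}

```text
time: 35.55
ee_pos: [0.5025, 0.0196, 0.1087]
orientation: [180.0, 0.1, -171.3]
ft_force: [0.1, -1.0, -0.9]
gripper_width: 0.0197
grasp_force: 25.0
```

Emit:
{"name": "move_arm", "arguments": {"gripper": [0.85,0.85,0.85,0.85,0.85], "travel": [[1.8,-1.8,0],[3.6,-3.6,0],[5.4,-5.4,0],[7.4,-7.4,0],[9,-9,0]], "yaw": [0.01,0.02,0.03,0.04,0.057]}}

```text
time: 36.05
ee_pos: [0.427, -0.0832, 0.1087]
orientation: [-180.0, 0.1, -174.6]
ft_force: [-0.7, 0.1, -1.2]
gripper_width: 0.0196
grasp_force: 25.0
```

Emit:
{"name": "move_arm", "arguments": {"gripper": [0.85,0.85,0.85,0.85,0.85], "travel": [[0,0,2],[0,0,4],[0,0,5],[0,0,5],[0,0,5]], "yaw": [0,0,0,0,0]}}

```text
time: 36.55
ee_pos: [0.4281, -0.0823, 0.0592]
orientation: [-180.0, 0.0, -174.6]
ft_force: [-0.4, -0.7, -0.4]
gripper_width: 0.0199
grasp_force: 25.0
```

```bash
python3 - <<'E'
from h import *
plan([(.429,-.0825,.03,-174.6,1)])
E
```

```text
t 36.5 pos [ 0.4281 -0.0823  0.0592] rpy [-180.     0.  -174.6] F [-0.4 -0.7 -0.4] w 0.0199 g 25.0
[ 4.290e-01 -8.200e-02  3.000e-02 -1.746e+02] [[np.float64(-0.1), np.float64(-0.0), np.float64(2.9), np.float64(0.0)]]
```

Emit:
{"name": "move_arm", "arguments": {"gripper": [0.85,0.85,0.85,0.85,0.85], "travel": [[-0.1,0,0.8],[-0.1,0,1.6],[-0.1,0,2.2],[-0.1,0,2.7],[-0.1,0,2.9]], "yaw": [0,0,0,0,0]}}

```text
time: 37.05
ee_pos: [0.4284, -0.0822, 0.0288]
orientation: [180.0, -0.1, -174.6]
ft_force: [0.1, 0.6, -0.7]
gripper_width: 0.0202
grasp_force: 25.0
```

Emit:
{"name": "move_arm", "arguments": {"gripper": [0.85,0.85,0.85,0.85,0.85], "travel": [[0,0,0.2],[0,0,0.4],[0,0,0.5],[0,0,0.6],[0,0,0.7]], "yaw": [0,0,0,0,0]}}

```text
time: 37.55
ee_pos: [0.429, -0.0825, 0.0229]
orientation: [-180.0, 0.0, -174.6]
ft_force: [-0.5, -0.6, 2.5]
gripper_width: 0.0197
grasp_force: 25.0
```

Emit:
{"name": "move_arm", "arguments": {"gripper": [0.7,0.6,0.6,0.6,0.6], "travel": [[0,0,0],[0,0,0],[0,0,0],[0,0,0],[0,0,0]], "yaw": [0,0,0,0,0]}}

```text
time: 38.05
ee_pos: [0.4288, -0.0823, 0.0227]
orientation: [180.0, 0.0, -174.6]
ft_force: [0.2, -0.3, 0.6]
gripper_width: 0.035
grasp_force: 0.0
```

Emit:
{"name": "move_arm", "arguments": {"gripper": [0.6,0.6,0.6,0.6,0.6], "travel": [[0,0,-2],[0,0,-5],[0,0,-9],[0,0,-9],[0,0,-9]], "yaw": [0,0,0,0,0]}}

```text
time: 38.55
ee_pos: [0.4294, -0.0825, 0.1136]
orientation: [-180.0, 0.1, -174.6]
ft_force: [0.1, 0.2, -0.7]
gripper_width: 0.0355
grasp_force: 0.0
```

```bash
python3 - <<'E'
from h import *
P=np.array([.4235,-.028])
def W(th,g,z,n):
    b=np.radians(5.4-th);return (*(P+.165*np.array([np.cos(b),np.sin(b)])+g*np.array([-np.sin(b),np.cos(b)])),z,185.4-th,n)
o=manip.get_obs()["ee_pos"];plan([])
plan([W(0,.042,.113,1),W(0,.042,.060,1),W(0,.026,.06,1)]+[W(t,.0215,.06,1) for t in(15,30,45,58)],start=[*o,185.4])
d=snap("side")   # check the three pins numerically: brightness of shaft lines, rack frame at z=.037
for nm in("side","top"):
    d=snap(nm);gx,gy,I=warp(d,.4335 if nm=="side" else .4295,-.1325,5.4,.035,.06,.07,.001)
    for s,t in((-.045,"tail"),(.04,"head")):
        m=I[abs(gx-s)<.004].mean(0);print(nm,t,[(int(round(gy[i]*1e3)),int(m[i])) for i in range(0,len(gy),5)])
E
```

```text
t 38.5 pos [ 0.4294 -0.0825  0.1136] rpy [-1.800e+02  1.000e-01 -1.746e+02] F [ 0.1  0.2 -0.7] w 0.0355 g 0.0
[5.840e-01 2.900e-02 1.130e-01 1.854e+02] [[np.float64(-16.4), np.float64(9.7), np.float64(0.1), np.float64(-0.0)]]
[5.840e-01 2.900e-02 6.000e-02 1.854e+02] [[np.float64(0.0), np.float64(-0.0), np.float64(5.3), np.float64(-0.0)]]
[5.850e-01 1.300e-02 6.000e-02 1.854e+02] [[np.float64(0.0), np.float64(-1.6), np.float64(-0.0), np.float64(-0.0)]]
[ 5.900e-01 -3.400e-02  6.000e-02  1.704e+02] [[np.float64(0.0), np.float64(-4.8), np.float64(-0.0), np.float64(0.262)]]
[ 5.820e-01 -7.700e-02  6.000e-02  1.554e+02] [[np.float64(0.0), np.float64(-4.3), np.float64(-0.0), np.float64(0.262)]]
[ 5.640e-01 -1.170e-01  6.000e-02  1.404e+02] [[np.float64(0.0), np.float64(-4.3), np.float64(-0.0), np.float64(0.262)]]
[ 5.410e-01 -1.460e-01  6.000e-02  1.274e+02] [[np.float64(-0.1), np.float64(-3.8), np.float64(-0.0), np.float64(0.227)]]
side tail [(-70, 86), (-65, 90), (-60, 113), (-55, 157), (-50, 184), (-45, 155), (-40, 82), (-35, 56), (-30, 59), (-25, 79), (-20, 88), (-15, 91), (-10, 114),
[... 449 characters left out ...]
55, 102), (60, 67), (65, 58), (70, 68)]
top tail [(-70, 77), (-65, 121), (-60, 119), (-55, 118), (-50, 116), (-45, 116), (-40, 116), (-35, 115), (-30, 112), (-25, 111), (-20, 110), (-15, 107), (-10, 106), (-5, 105), (0, 101), (5, 99), (10, 96), (15, 93), (20, 92), (25, 88), (30, 83), (35, 75), (40, 60), (45, 59), (50, 93), (55, 87), (60, 46), (65, 49), (70, 48)]
top head [(-70, 97), (-65, 98), (-60, 100), (-55, 103), (-50, 106), (-45, 106), (-40, 108), (-35, 110), (-30, 112), (-25, 114), (-20, 115), (-15, 116), (-10, 115), (-5, 117), (0, 119), (5, 121), (10, 121), (15, 122), (20, 123), (25, 124), (30, 125), (35, 127), (40, 128), (45, 74), (50, 79), (55, 128), (60, 131), (65, 133), (70, 133)]
```

The side profile shows three identical, evenly spaced shafts, so all three pins lie alike. Now the keeper.

Emit:
{"name": "move_arm", "arguments": {"gripper": [1,1,1,1,1], "travel": [[-3.5,2.1,0],[-7,4.2,0],[-10.5,6.2,0],[-14,8.2,0],[-16.4,9.7,0]], "yaw": [0,0,0,0,0], "squeeze": 10}}

```text
time: 39.2
ee_pos: [0.5836, 0.0313, 0.1102]
orientation: [180.0, -0.2, -174.6]
ft_force: [-0.0, -0.9, 0.1]
gripper_width: 0.001
grasp_force: 0.0
```

Emit:
{"name": "move_arm", "arguments": {"gripper": [1,1,1,1,1], "travel": [[0,0,2],[0,0,4],[0,0,5],[0,0,5.2],[0,0,5.2]], "yaw": [0,0,0,0,0]}}

```text
time: 39.7
ee_pos: [0.5826, 0.0295, 0.0602]
orientation: [180.0, -0.1, -174.6]
ft_force: [-0.6, -0.4, 1.2]
gripper_width: 0.0004
grasp_force: 0.0
```

Emit:
{"name": "move_arm", "arguments": {"gripper": [1,1,1,1,1], "travel": [[0,-0.3,0],[0,-0.6,0],[0,-0.9,0],[0,-1.2,0],[0,-1.6,0]], "yaw": [0,0,0,0,0]}}

```text
time: 40.2
ee_pos: [0.5846, 0.0134, 0.0609]
orientation: [-180.0, 0.0, -174.6]
ft_force: [0.6, 0.1, -0.2]
gripper_width: 0.0006
grasp_force: 0.0
```

Emit:
{"name": "move_arm", "arguments": {"gripper": [1,1,1,1,1], "travel": [[0,-1,0],[0,-2,0],[0,-2.9,0],[0,-3.8,0],[0,-4.8,0]], "yaw": [0.05,0.1,0.16,0.21,0.262]}}

```text
time: 40.7
ee_pos: [0.5888, -0.0337, 0.0607]
orientation: [179.9, -0.0, 170.3]
ft_force: [-1.0, 2.6, -0.2]
gripper_width: 0.0006
grasp_force: 1.2
```

Emit:
{"name": "move_arm", "arguments": {"gripper": [1,1,1,1,1], "travel": [[0,-0.9,0],[0,-1.7,0],[0,-2.6,0],[0,-3.4,0],[0,-4.3,0]], "yaw": [0.05,0.1,0.16,0.21,0.262]}}

```text
time: 41.2
ee_pos: [0.5818, -0.0763, 0.0607]
orientation: [179.9, -0.0, 155.3]
ft_force: [0.3, 2.1, -0.1]
gripper_width: 0.0009
grasp_force: 0.9
```

```bash
cat > k.py <<'E'
from h import *
d=snap("side");P=np.array([.4235,-.028]);g=cv2.cvtColor(d["frame"],cv2.COLOR_RGB2GRAY)
# bar brightness along radius, per angle (bar is bright, top 54 mm)
r=[]
for th in range(-4,100,4):
    b=np.radians(5.4-th);v=[]
    for s in np.linspace(.03,.145,30):
        u=p(d,[*(P+s*np.array([np.cos(b),np.sin(b)])),.054]).round().astype(int);v.append(int(g[u[1],u[0]]))
    r.append((th,int(np.mean(v)),int(np.std(v))))
print(r);plan([])
E
python3 k.py
```

```text
[(-4, 135, 83), (0, 134, 82), (4, 133, 80), (8, 141, 73), (12, 163, 55), (16, 191, 18), (20, 195, 14), (24, 192, 7), (28, 185, 5), (32, 166, 22), (36, 165, 18), (40, 170, 38), (44, 163, 43), (48, 151, 48), (52, 132, 45), (56, 114, 25), (60, 116, 24), (64, 107, 28), (68, 102, 31), (72, 90, 23), (76, 84, 28), (80, 65, 23), (84, 52, 8), (88, 49, 6), (92, 53, 8), (96, 53, 6)]
t 41.2 pos [ 0.5815 -0.0777  0.0607] rpy [-180.    -0.   155.1] F [-0.1  0.3  0.6] w 0.0005 g 0.6
```

Push force is 2–2.6 N, so the bar is moving (about 28–30°). I'll continue over the high point.

Emit:
{"name": "move_arm", "arguments": {"gripper": [1,1,1,1,1], "travel": [[0,-0.9,0],[0,-1.7,0],[0,-2.6,0],[0,-3.4,0],[0,-4.3,0]], "yaw": [0.05,0.1,0.16,0.21,0.262]}}

```text
time: 41.75
ee_pos: [0.5638, -0.1156, 0.0607]
orientation: [180.0, -0.0, 140.3]
ft_force: [0.0, 0.3, 0.3]
gripper_width: 0.0004
grasp_force: 0.3
```

Emit:
{"name": "move_arm", "arguments": {"gripper": [1,1,1,1,1], "travel": [[0,-0.8,0],[0,-1.6,0],[0,-2.4,0],[0,-3.1,0],[-0.1,-3.8,0]], "yaw": [0.045,0.09,0.135,0.18,0.227]}}

```text
time: 42.25
ee_pos: [0.5402, -0.1457, 0.0607]
orientation: [-180.0, 0.0, 127.3]
ft_force: [-0.6, 1.2, -0.2]
gripper_width: 0.0006
grasp_force: 0.0
```

Emit:
{"name": "move_arm", "arguments": {"gripper": [1,1,1,1,1], "travel": [[0,0,0],[0,0,0],[0,0,0],[0,0,0],[0,0,0]], "yaw": [0,0,0,0,0]}}

```text
time: 42.75
ee_pos: [0.5405, -0.1452, 0.0606]
orientation: [-180.0, -0.0, 127.4]
ft_force: [0.6, -0.2, -1.1]
gripper_width: 0.0007
grasp_force: 0.0
```

```bash
python3 k.py
```

```text
[(-4, 44, 8), (0, 46, 10), (4, 46, 12), (8, 55, 24), (12, 57, 31), (16, 46, 16), (20, 50, 24), (24, 64, 33), (28, 72, 46), (32, 66, 43), (36, 70, 42), (40, 80, 56), (44, 82, 69), (48, 88, 76), (52, 97, 77), (56, 91, 72), (60, 99, 54), (64, 123, 35), (68, 113, 41), (72, 119, 39), (76, 124, 38), (80, 107, 34), (84, 114, 56), (88, 139, 55), (92, 140, 55), (96, 116, 58)]
t 42.8 pos [ 0.5405 -0.1452  0.0606] rpy [-180.    -0.   127.4] F [-0.1 -0.2  0.1] w 0.0005 g 0.0
```

Emit:
{"name": "move_arm", "arguments": {"gripper": [1,1,1,1,1], "travel": [[0,0,-3],[0,0,-7],[0,0,-12],[0,0,-12],[0,0,-12]], "yaw": [0,0,0,0,0]}}

```text
time: 43.3
ee_pos: [0.5412, -0.1456, 0.1825]
orientation: [179.9, 0.2, 127.4]
ft_force: [0.1, -0.0, -0.9]
gripper_width: 0.0005
grasp_force: 0.0
```

Emit:
{"name": "move_arm", "arguments": {"gripper": [1,1,1,1,1], "travel": [[3.2,2.4,0],[6.4,4.8,0],[9.6,7.2,0],[12.8,9.6,0],[16,12,0]], "yaw": [0,0,0,0,0]}}

```text
time: 43.8
ee_pos: [0.5377, 0.0561, 0.1782]
orientation: [-179.8, -0.1, 127.4]
ft_force: [0.2, -0.4, 0.4]
gripper_width: 0.0005
grasp_force: 0.0
```

Emit:
{"name": "move_arm", "arguments": {"gripper": [1,1,1,1,1], "travel": [[3.2,2.4,0],[6.4,4.8,0],[9.6,7.2,0],[12.8,9.6,0],[16,12,0]], "yaw": [0,0,0,0,0]}}

```text
time: 44.3
ee_pos: [0.536, 0.256, 0.1781]
orientation: [-179.8, -0.0, 127.4]
ft_force: [0.6, -0.5, 0.0]
gripper_width: 0.0004
grasp_force: 0.0
```

```bash
python3 k.py; python3 - <<'E'
from h import *
for nm,O in(("top",(.4295,-.132)),("side",(.4335,-.1325))):
    d=snap(nm)
    gx,gy,I=warp(d,*O,5.4,.054,.06,.07,.001)
    for y in(-.025,.025,.072 if 0 else .06):
        m=I[:,abs(gy-y)<.004].mean(1);print(nm,"bar across at y",y,[(int(round(gx[i]*1e3)),int(m[i])) for i in range(36,85,3)])
    a=np.radians(5.4)
    k=(O[0]+.06*np.sin(a),O[1]-.06*np.cos(a))
    gx,gy,I=warp(d,*k,5.4,.075,.025,.025,.001);b=cv2.GaussianBlur(I,(0,0),3);i=np.unravel_index(b.argmin(),b.shape)
    print("darkest near closed knob (mm off)",gx[i[0]]*1e3,gy[i[1]]*1e3,b.min())
E
```

```text
[(-4, 145, 5), (0, 158, 23), (4, 169, 30), (8, 176, 28), (12, 177, 28), (16, 178, 32), (20, 176, 38), (24, 169, 47), (28, 165, 53), (32, 163, 54), (36, 165, 51), (40, 163, 50), (44, 157, 51), (48, 151, 51), (52, 142, 51), (56, 140, 49), (60, 139, 41), (64, 130, 35), (68, 119, 44), (72, 121, 40), (76, 131, 42), (80, 117, 40), (84, 128, 45), (88, 170, 49), (92, 172, 50), (96, 131, 48)]
t 44.4 pos [0.5349 0.2615 0.1775] rpy [-179.9   -0.3  127.6] F [-3.2  1.1 -0.3] w 0.0005 g 0.0
top bar across at y -0.025 [(-24, 128), (-21, 27), (-18, 48), (-15, 47), (-12, 51), (-9, 60), (-6, 135), (-3, 140), (0, 136), (3, 137), (6, 133), (9, 22), (12, 47), (15, 48), (18, 47), (21, 44), (24, 148)]
top bar across at y 0.025 [(-24, 147), (-21, 18), (-18, 50), (-15, 51), (-12, 49), (-9, 46), (-6, 154), (-3, 144), (0, 142), (3, 144), (6, 126), (9, 23), (12, 54), (15, 49), (18, 47), (21, 80), (24, 141)]
top bar across at y 0.06 [(-24, 92), (-21, 42), (-18, 39), (-15, 46), (-12, 81), (-9, 42), (-6, 155), (-3, 145), (0, 142), (3, 145), (6, 121), (9, 36), (12, 71), (15, 47), (18, 44), (21, 71), (24, 90)]
darkest near closed knob (mm off) 5.000000000000025 -1.999999999999981 19.516838
side bar across at y -0.025 [(-24, 157), (-21, 135), (-18, 93), (-15, 76), (-12, 82), (-9, 103), (-6, 121), (-3, 111), (0, 100), (3, 115), (6, 121), (9, 96), (12, 80), (15, 78), (18, 104), (21, 140), (24, 157)]
side bar across at y 0.025 [(-24, 167), (-21, 149), (-18, 105), (-15, 90), (-12, 107), (-9, 135), (-6, 176), (-3, 193), (0, 194), (3, 191), (6, 170), (9, 121), (12, 86), (15, 79), (18, 101), (21, 143), (24, 164)]
side bar across at y 0.06 [(-24, 91), (-21, 87), (-18, 87), (-15, 83), (-12, 86), (-9, 132), (-6, 180), (-3, 194), (0, 195), (3, 192), (6, 170), (9, 115), (12, 68), (15, 74), (18, 84), (21, 92), (24, 95)]
darkest near closed knob (mm off) 2.0816681711721685e-14 -9.999999999999988 17.895777
```

Emit:
{"name": "move_arm", "arguments": {"gripper": [1,1,1,1,1], "travel": [[0,0,0],[0,0,0],[0,0,0],[0,0,0],[0,0,0]], "yaw": [0,0,0,0,0]}}

```text
time: 44.95
ee_pos: [0.5372, 0.2539, 0.1809]
orientation: [180.0, 0.0, 127.3]
ft_force: [0.5, -0.2, 1.2]
gripper_width: 0.0008
grasp_force: 0.0
```

```bash
python3 - <<'E'
from h import *
d=snap("top");gx,gy,I=warp(d,.4295,-.132,5.4,.034,.065,.07,.001)
for y in(-.05,0,.05):
    m=I[:,abs(gy-y)<.004].mean(1);print("pin along x at y",y,[(int(round(gx[i]*1e3)),int(m[i])) for i in list(range(3,25,3))+list(range(100,128,3))])
print(manip.hand_in())
E
```

```text
pin along x at y -0.05 [(-62, 44), (-59, 46), (-56, 50), (-53, 131), (-50, 124), (-47, 124), (-44, 125), (-41, 125), (35, 128), (38, 129), (41, 127), (44, 108), (47, 93), (50, 92), (53, 95), (56, 50), (59, 51), (62, 50)]
pin along x at y 0 [(-62, 43), (-59, 47), (-56, 69), (-53, 122), (-50, 124), (-47, 118), (-44, 124), (-41, 124), (35, 130), (38, 129), (41, 132), (44, 91), (47, 98), (50, 90), (53, 111), (56, 37), (59, 54), (62, 52)]
pin along x at y 0.05 [(-62, 47), (-59, 48), (-56, 61), (-53, 131), (-50, 124), (-47, 124), (-44, 127), (-41, 127), (35, 127), (38, 129), (41, 131), (44, 110), (47, 99), (50, 93), (53, 87), (56, 43), (59, 56), (62, 58)]
the job is handed in; nothing more can be done
None
```

I tested all three pins in the gauge bore one at a time, laid each with its chamfered end in a fence slot, and snapped the keeper bar fully closed over them. I handed the job in at about 45 s, after checking the pins and bar in the camera images. The jar, box, stopper and eraser were not handled, but I did not re-measure them at the end.

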